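Drive the pin out of a cabinet hinge and catch it in the parts tray

TASK

The brass hinge of a showcase door is clamped in the bench vice: with the slim punch, push its tight steel pin right out towards its head side, and let it drop into the aluminium parts tray, which you first set under that side; the pin must not fall on the bench, and keep your fingers off it. Then lay the punch down on the bench, outside the tray, with the tray standing flat and the pin in it. Leave all other things where they are.

Things in the scene. Friction and masses are not known exactly. Their poses are not given: they have to be found in the camera images.
- vice: Low steel toolmaker's vice, screwed down: base 150 x 70 mm, jaws 70 mm wide, their tops 58 mm up. Origin on the bench under the middle of the jaws; x along the screw (its head and cross bar, 40 mm up, reach x = -104 mm), y along the jaws; nothing of it beyond 43 mm along y. A folded brass hinge is clamped upright in the jaws, its round barrel on top, along y.
- barrel_in (a point): Centre of the barrel's open mouth at the vice's y = +30 mm, where the punch goes in and then travels along -y of the vice (axes as the vice). Barrel: 20 mm outside diameter, 60 mm long, plain through-bore 13.5 mm, axis level and 80 mm above the bench.
- barrel_out (a point): Centre of the barrel's other mouth, y = -30 mm, where the pin comes out head first
- pin: Steel hinge pin, 68 mm, 70 g: shank 12 mm diameter x 58 mm, button head 18 mm x 10 mm. Origin mid-length on its axis; y runs from the head end (-34 mm) to the tail end (+34 mm). At the start it is fully home, its y along the vice's, its head against the -y end of the barrel; it lies on the bottom of the bore, 0.75 mm below the barrel's axis.
- pin_tail (a point): Centre of the pin's tail end, at the start 2 mm inside the barrel's +y mouth: the punch pushes here. The fit is tight: a steady push of 6 to 12 N for the first 45 mm or so, then it runs easily; it comes free and drops when its tail reaches the -y mouth (58 mm of travel).
- punch_grip (a point): Centre of the handle of the slim pin punch, which lies level on the bench (this point is 9 mm up). Steel, 0.2 kg: octagonal handle 18 mm across flats and 84 mm long, then a round shank of 8 mm diameter and 80 mm length. x axis along the punch to the tip; the flat tip is at x = +122 mm, the handle's back end at x = -42 mm. z up.
- punch: The same punch as a body, origin under the middle of the handle, 9 mm below its axis
- tray_mid (a point): Centre of the parts tray (14 mm above its underside): aluminium trough open at the top, 150 mm long (x axis) x 60 mm wide (y axis) x 28 mm high outside, walls 3 mm, cork floor 4 mm thick in all, loose, about 0.25 kg. Its width can be grasped from above, or it can be pushed.
- tray: The same tray as a body, origin under its middle on the bench, same axes
- drift_grip (a point): Bystander: centre of the handle of a thick drift, same octagonal handle as the punch but a 15.6 mm shank, too thick for the bore; same length, x axis to its tip
- screwdriver: Bystander: screwdriver with black handle, 170 mm long, lying along its x axis
- cushion: Bystander: round casing cushion, 86 mm diameter, with a watch head on it, 41 mm high in all, origin underneath
- tin: Bystander: black lidded tin, 95 mm diameter, 40 mm high, origin underneath
- dome: Bystander: glass dome over a brass movement on a wooden foot, 112 mm diameter, 130 mm high, origin underneath
- loupe: Bystander: black eye loupe standing, 36 mm diameter and 36 mm high, origin underneath
- blower: Bystander: rubber dust blower standing nozzle up, 52 mm diameter, 85 mm high, origin underneath
- dish: Bystander: shallow steel dish, 84 mm diameter, 16 mm high, origin underneath
Things that resemble listed ones, but are neither listed nor needed, are in the scene too. Leave any green, orange or red look-alike of the punch alone.

How it is judged:
By the outcome, as a careful person would: the job done as asked, in the order asked, and still so for the second after the job is handed in, with the robot touching nothing.
It also fails if it takes over 64 s, if anything falls off the work surface, if the arm or the gripper's body presses on something with over 40 N, if the wrist force passes 120 N, or if a joint passes its speed limit or range.

ROBOT

A 7-joint arm with a two-finger parallel gripper is mounted at the origin on the work surface. World frame = base frame: x ahead of the robot, y to its left, z up, the work surface at z = 0. Lengths are in m, angles in rad, forces in N, time in s.
With the tool pointing down it reaches from about 0.4 to 0.85 m from the base axis. Payload 10.4 kg.
Tool frame: the origin (TCP) lies between the finger pads; the fingertips stand ahead of it and the grasp point (between the pads) lies 5 mm behind it (manip.tip_extent is the z of the fingertips in the tool frame, in m); z points along the fingers, y is the line along which they close (so a half turn about z gives the same grasp; the last joint's range is limited). The gripper opens to 85 mm and grips with 20 to 120 N. Pads are 22 mm wide; open, the fingers measure 114 mm over their backs; the gripper's body (76 mm by 85 mm) begins 54 mm behind the grasp point. The pads swing forward as they close: fully open they stand 13 mm farther back than shut.
Start: joints at [1.217, 0.332, -0.065, 1.46, 0.022, 1.35, -0.088], TCP at [0.203, -0.591, 0.245] pointing down, gripper open.
Joint ranges: [-2.6, 2.6], [-0.5, 2.12], [-1.47, 1.34], [0.16, 2.42], [-1.27, 4.41], [0.06, 2.06], [-2.6, 2.6]. Speed limits (rad/s): [2.22, 2.22, 2.79, 2.79, 3.14, 3.14, 3.14].

INTERFACE

Orientations are given as a unit quaternion [x, y, z, w].
In Python, from workcell import status, viewer, manip gives the robot as it stands.
- The arm moves only by the tool play_rows, never from a script. Its argument "plan" is one flat list of numbers, 7 for each row, row after row: the turn, a rotation vector about the tool's x, y, z in degrees, then the shift along the tool's x, y, z in m, then the opening, from 0 (shut) to 1 (fully open). In form: [ax, ay, az, dx, dy, dz, grip, ax, ay, az, dx, dy, dz, grip, ...]. A call has 1 to 20 rows; each row is the pose to reach, as a shift and turn from the pose commanded when the call began, along the tool's axes at that moment; what a row does not reach only later rows make up. A row lasts 1/8 s, in which the tool goes at most 62.5 mm and 10.7 degrees, less where a joint would pass 70% of its speed; a pose out of reach is approached as far as the arm can. A call with a gripper value outside its range is refused whole. The fingers move at their own pace and stop on an object; "squeeze" is the grip in N (left out, the last holds). Time passes only in rows, so rows that repeat a pose let the fingers close. It gives the time, the measured TCP pose, the force, the opening and the grip force at its end, in the units of the state.
- status.get_obs(): the state, without advancing time (a new reading comes with each control period).
- viewer.camera(name): name is "scene" or "side" or "wrist"; returns the picture (384x512x3 uint8, red, green, blue); there is no depth.
- viewer.camera_model(name): a dict with "fx", "fy", "cx", "cy" (pixels), "R" (3x3) and "t" (3): a world point X has camera coordinates R X + t. Camera axes: x right, y down, z forward; pixel columns grow to the right and rows downward; lengths in m; the calibration is good to about 2 mm. A picture is of the moment at which its call begins: read the wrist's pose just before it. camera_model takes no time and is no camera call; for the wrist camera it gives the pose at the moment of the call.
- manip.hand_in(): hands the job in; it is judged then, once.
The state is a dict: "clock": time; "joint_pos": joint angles; "joint_velocities": joint speeds; "tau": joint torques, N m; "position": TCP position; "ee_rot": TCP orientation; "ft_force": force on the tool from outside, world axes, zero at the start; "torque": the same for the moment, N m; "grip_width": opening from 0.0 (shut) to 1.0 (fully open); "grasp_force": force on a finger pad.
Only numpy, scipy, OpenCV 4.12 (cv2) and the standard library are available. Lean on these libraries where they do the work, as an engineer would, in place of code of your own. Each camera call takes 0.05 s, during which the arm holds its last target. There are 200 camera calls.

## Working session

There is one attempt and no reset: what is moved stays moved. The work goes in short steps, Python scripts to look and compute and a tool call to move; the robot and the scene stay as the last step left them, time stands still between calls to the robot, and variables do not carry over. Pictures are saved under pics/ and viewed, at most 10 in all, crops included, and the job is handed in when it is done.

Besides the shell and the picture viewer there is one more tool, called after "Request:" as name(argument=value, ...) on one line, values as JSON. play_rows: Moves the arm, as the interface text tells. Its arguments: {"type":"object","properties":{"plan":{"type":"array","items":{"type":"number"}},"squeeze":{"type":"number"}},"required":["plan"]}

```bash
mkdir -p pics
cat > h.py <<'E'
import numpy as np, cv2
from workcell import status, viewer, manip
from scipy.spatial.transform import Rotation as Ro
def snap(n,f):
    m=viewer.camera_model(n); im=viewer.camera(n)
    np.savez('pics/'+f+'.npz',im=im,**{k:np.array(v) for k,v in m.items()})
    cv2.imwrite('pics/'+f+'.png',cv2.resize(im[:,:,::-1],None,fx=1.5,fy=1.5,interpolation=cv2.INTER_CUBIC)); return im,m
def load(f): return dict(np.load('pics/'+f+'.npz'))
def ray(m,u,v,z):
    R=np.array(m['R']);t=np.array(m['t']);c=-R.T@t
    d=R.T@np.array([(u-m['cx'])/m['fx'],(v-m['cy'])/m['fy'],1]); return c+d*(z-c[2])/d[2]
def proj(m,X):
    c=np.array(m['R'])@np.array(X)+np.array(m['t']); return m['fx']*c[0]/c[2]+m['cx'],m['fy']*c[1]/c[2]+m['cy']
E
python3 - <<'E'
from h import *
for n in('scene','side'):
    im,m=snap(n,n); print(n,-np.array(m['R']).T@m['t'],m['fx'])
print(status.get_obs(),manip.tip_extent)
E
```

```text
scene [ 0.87974935 -0.5658385   1.12185435] 487.4649233251561
side [ 0.35986503 -0.67071458  0.75449157] 418.33330384126737
{'clock': 0.1, 'joint_pos': array([ 1.21738358,  0.33278072, -0.0646751 ,  1.46088317,  0.02163088,
        1.34990071, -0.08854274]), 'joint_velocities': array([ 7.75041103e-04, -1.41733319e-03, -1.37382832e-03, -9.69018196e-04,
       -3.27773401e-04,  1.51982598e-03,  6.64867872e-05]), 'tau': array([ 1.88979895e-03, -6.26745272e+01,  4.95615334e-02, -3.92433715e+01,
        1.63145590e-02,  6.92159883e-03, -5.90821583e-05]), 'position': array([ 0.20287457, -0.59081018,  0.24460055]), 'ee_rot': array([ 9.86354597e-01,  1.64633540e-01, -1.52867353e-04, -6.19428488e-04]), 'ft_force': array([ 0.48737789, -0.31213603,  0.37772229]), 'torque': array([-0.02428538,  0.01877106,  0.01474804]), 'grasp_force': 0.0, 'grip_width': 0.9981062358040867} 0.014
```

View pics/scene.png

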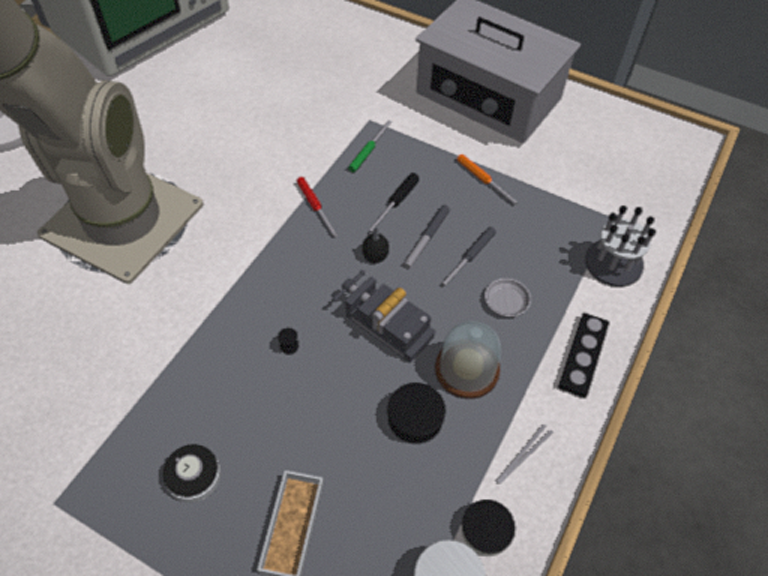

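View pics/side.png

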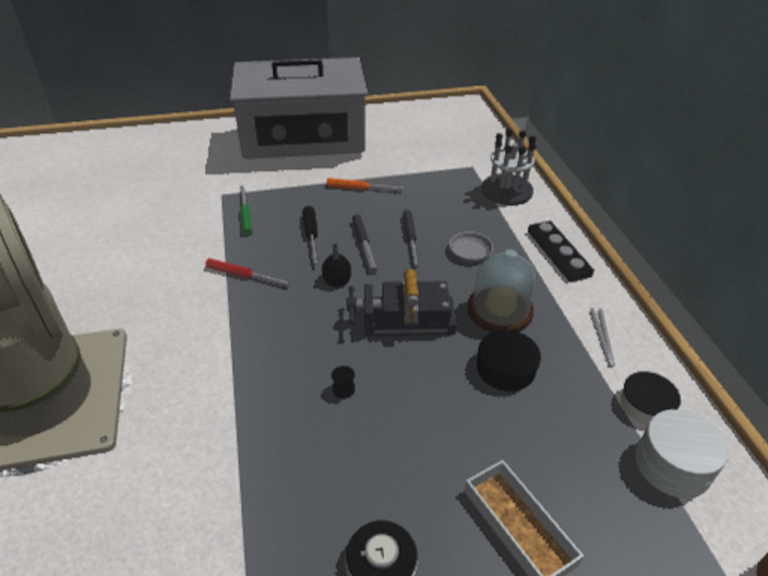

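The scene picture shows the grey punch with handle (483,243) and tip (444,284), the drift at (437,222), and the gold barrel from (378,312) to (405,292). The tray corners are (285,472), (322,478), (297,577) and (259,570). In the side picture the punch is at (409,225) with its tip at (415,265), the barrel runs from (411,272) to (412,320), and the tray is at the bottom right.

```bash
cat > m.py <<'E'
from h import *
for n in('scene','side'):
    m=load(n); im=m['im']; hsv=cv2.cvtColor(im,cv2.COLOR_RGB2HSV)
    k=cv2.inRange(hsv,(10,70,60),(32,255,255))
    N,l,st,ce=cv2.connectedComponentsWithStats(k)
    for i in range(1,N):
        if st[i,4]>40:
            c=max(cv2.findContours((l==i).astype('u1'),0,1)[0],key=len); r=cv2.minAreaRect(c)
            print(n,'px',ce[i].round(),st[i,4], 'z4',ray(m,*ce[i],.004).round(3)[:2],'z80',ray(m,*ce[i],.08).round(3)[:2])
            b=cv2.boxPoints(r); print('  box z80',[ray(m,*p,.08).round(3)[:2].tolist() for p in b],'z4',[ray(m,*p,.004).round(3)[:2].tolist() for p in b])
    P={'scene':dict(ph=(494,231,.009),pt=(444,284,.009),dh=(444,208,.009),dt=(407,265,.009),t1=(286,472,.028),t2=(322,477,.028),t3=(297,577,.028),blower=(375,240,.04),dome=(468,375,.01),tin=(416,408,.04),loupe=(288,337,.03),dish=(506,298,.01),cush=(190,470,.02),b1=(380,312,.08),b2=(404,292,.08)),
     'side':dict(ph=(408,212,.009),pt=(415,265,.009),dh=(357,217,.009),dt=(373,270,.009),t1=(467,488,.028),t2=(503,462,.028),t3=(581,556,.028),blower=(336,270,.04),dome=(500,305,.01),tin=(508,352,.04),loupe=(343,380,.03),dish=(470,247,.01),cush=(381,552,.02),b1=(412,320,.09),b2=(411,272,.09))}[n]
    for q,(u,v,z) in P.items(): print(q,ray(m,u/1.5,v/1.5,z).round(3)[:2],end='; ')
    print()
E
python3 m.py
python3 - <<'E'
from h import *
a=load('scene')['im'][165:265,200:310]; b=load('side')['im'][130:235,210:330]
a=cv2.resize(a,(396,400),interpolation=2);b=cv2.resize(b,(400,400),interpolation=2)
cv2.imwrite('pics/crop.png',np.hstack([a,b])[:,:,::-1])
E
```

```text
scene px [264.   8.] 292 z4 [0.147 0.86 ] z80 [0.196 0.763]
  box z80 [[0.085, 0.747], [0.073, 0.781], [0.285, 0.779], [0.293, 0.747]] z4 [[0.027, 0.842], [0.015, 0.879], [0.241, 0.878], [0.25, 0.842]]
scene px [427. 204.] 3516 z4 [0.956 0.309] z80 [0.95  0.249]
  box z80 [[0.972, -0.239], [0.621, 0.773], [0.955, 0.937], [1.181, -0.133]] z4 [[0.979, -0.215], [0.602, 0.87], [0.96, 1.047], [1.203, -0.101]]
scene px [316. 113.] 150 z4 [0.545 0.469] z80 [0.567 0.398]
  box z80 [[0.526, 0.402], [0.527, 0.425], [0.608, 0.395], [0.606, 0.373]] z4 [[0.5, 0.473], [0.501, 0.497], [0.588, 0.465], [0.586, 0.441]]
scene px [261. 201.] 173 z4 [0.552 0.093] z80 [0.575 0.049]
  box z80 [[0.559, 0.021], [0.571, 0.084], [0.591, 0.076], [0.579, 0.013]] z4 [[0.536, 0.063], [0.548, 0.132], [0.57, 0.123], [0.557, 0.055]]
scene px [317. 259.] 99 z4 [0.763 0.008] z80 [ 0.771 -0.031]
  box z80 [[0.733, -0.052], [0.787, 0.012], [0.806, -0.009], [0.752, -0.072]] z4 [[0.722, -0.014], [0.78, 0.055], [0.801, 0.031], [0.743, -0.036]]
scene px [194. 351.] 1303 z4 [ 0.616 -0.34 ] z80 [ 0.634 -0.355]
  box z80 [[0.63
[... 1257 characters left out ...]
4. 188.] 145 z4 [0.605 0.133] z80 [0.58  0.051]
  box z80 [[0.575, 0.085], [0.596, 0.085], [0.584, 0.019], [0.565, 0.019]] z4 [[0.599, 0.17], [0.622, 0.171], [0.61, 0.097], [0.588, 0.097]]
side px [348. 350.] 1529 z4 [ 0.627 -0.34 ] z80 [ 0.6   -0.373]
  box z80 [[0.56, -0.317], [0.598, -0.299], [0.636, -0.421], [0.601, -0.435]] z4 [[0.583, -0.277], [0.625, -0.257], [0.667, -0.393], [0.628, -0.409]]
ph [0.652 0.336]; pt [0.623 0.172]; dh [0.548 0.34 ]; dt [0.545 0.174]; t1 [ 0.567 -0.289]; t2 [ 0.626 -0.263]; t3 [ 0.671 -0.401]; blower [0.474 0.152]; dome [0.738 0.038]; tin [ 0.698 -0.091]; loupe [ 0.444 -0.083]; dish [0.739 0.2  ]; cush [ 0.443 -0.342]; b1 [ 0.557 -0.041]; b2 [0.584 0.065];
```

View pics/crop.png

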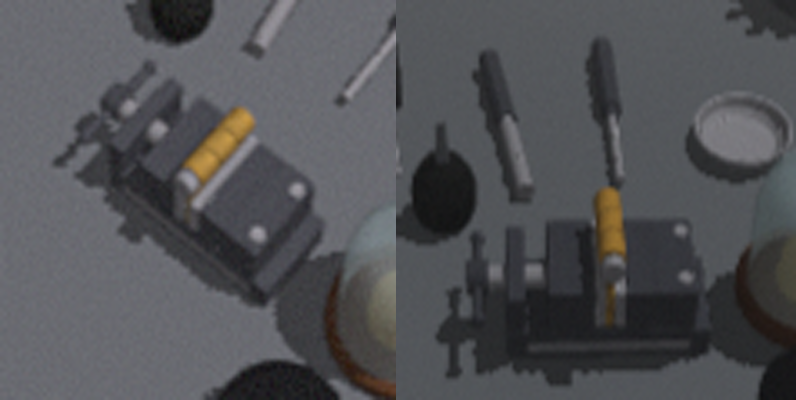

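The head (silver) faces the viewer at the barrel's near, -y end. The barrel centre is about (0.577,0.050) and its axis leans about 10° from world y. The tray is at (0.619,-0.342) and the punch handle at (0.643,0.292), parallel to the barrel. I'll go above the tray and look.

Request:
play_rows(plan=[0,0,-94,0.475,-0.1,0.075,1,0,0,-94,0.475,-0.1,0.075,1,0,0,-94,0.475,-0.1,0.075,1,0,0,-94,0.475,-0.1,0.075,1,0,0,-94,0.475,-0.1,0.075,1,0,0,-94,0.475,-0.1,0.075,1,0,0,-94,0.475,-0.1,0.075,1,0,0,-94,0.475,-0.1,0.075,1,0,0,-94,0.475,-0.1,0.075,1,0,0,-94,0.475,-0.1,0.075,1,0,0,-94,0.475,-0.1,0.075,1,0,0,-94,0.475,-0.1,0.075,1])

```text
clock: 1.6
position: [0.6192, -0.3432, 0.1706]
ee_rot: [0.554, 0.833, -0.0, 0.0]
ft_force: [0.2, 0.4, 1.3]
grip_width: 1.001
grasp_force: 0.0
```

```bash
cat >> h.py <<'E'
def need(p,yaw):  # yaw deg of tool y axis in world, tool down -> tool-frame shift and turn
    o=status.get_obs(); R=Ro.from_quat(o['ee_rot']); y=np.radians(yaw)
    Y=np.array([np.cos(y),np.sin(y),0]);Z=np.array([0,0,-1.]);X=np.cross(Y,Z)
    T=Ro.from_matrix(np.c_[X,Y,Z]); sh=R.inv().apply(np.array(p)-o['position'])
    print('at',o['position'].round(4),'turn',(R.inv()*T).as_rotvec(degrees=True).round(2),'shift',sh.round(4),'clock',o['clock'],'grip',o['grip_width'],o['grasp_force'],'F',o['ft_force'].round(1))
E
cat > tray.py <<'E'
from h import *
import sys
im,m=snap('wrist',sys.argv[1]); hsv=cv2.cvtColor(im,cv2.COLOR_RGB2HSV)
k=cv2.inRange(hsv,(8,70,60),(32,255,255)); N,l,st,ce=cv2.connectedComponentsWithStats(k)
i=1+np.argmax(st[1:,4]); c=max(cv2.findContours((l==i).astype('u1'),0,1)[0],key=len)
P=np.array([ray(m,*p[0],.004)[:2] for p in c],dtype='f4'); print(cv2.minAreaRect(P),cv2.boxPoints(cv2.minAreaRect(P)).round(3).tolist())
need([.619,-.342,.05],23)
E
python3 tray.py w1
```

```text
((0.6203988790512085, -0.3389401435852051), (0.05238645523786545, 0.14338438212871552), 18.31258201599121) [[0.5730000138282776, -0.27900001406669617], [0.6179999709129333, -0.41499999165534973], [0.6679999828338623, -0.39899998903274536], [0.6230000257492065, -0.2630000114440918]]
at [ 0.6193 -0.343   0.1706] turn [-0.01  0.04 -0.19] shift [1.100e-03 1.000e-04 1.206e-01] clock 1.65 grip 1.0004970806229134 0.0 F [0.9 0.9 0.3]
```

View pics/w1.png

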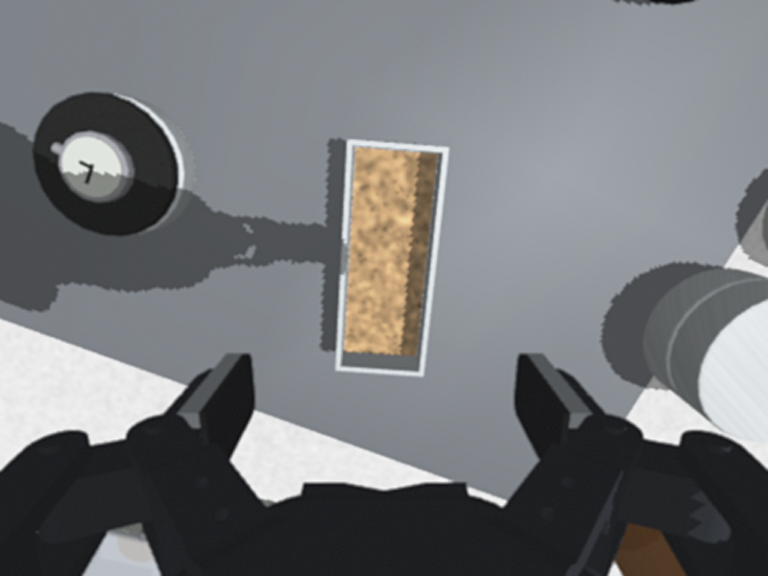

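The tray centre is (0.620,-0.339), its floor measures 52x143 mm as it should, and its width direction is 18°. I'll descend and grasp.

Request:
play_rows(plan=[0,0,4.7,0.003,0.003,0.06,1,0,0,4.7,0.003,0.003,0.11,1,0,0,4.7,0.003,0.003,0.148,1,0,0,4.7,0.003,0.003,0.148,1,0,0,4.7,0.003,0.003,0.148,0.5,0,0,4.7,0.003,0.003,0.148,0.5,0,0,4.7,0.003,0.003,0.148,0.5,0,0,4.7,0.003,0.003,0.148,0.5,0,0,4.7,0.003,0.003,0.148,0.5,0,0,4.7,0.003,0.003,0.148,0.5,0,0,4.7,0.003,0.003,0.13,0.5,0,0,4.7,0.003,0.003,0.09,0.5,0,0,4.7,0.003,0.003,0.09,0.5], squeeze=40)

```text
clock: 3.28
position: [0.6238, -0.3392, 0.0856]
ee_rot: [0.586, 0.81, 0.001, 0.004]
ft_force: [0.7, -0.0, -2.0]
grip_width: 0.685
grasp_force: 44.3
```

```bash
cat > v.py <<'E'
from h import *
for n in('scene','side'):
    im,m=snap(n,n+'2')
need([.553,-.074,.08],-10.4); print(manip.tip_extent)
E
python3 v.py
```

```text
at [ 0.6215 -0.3385  0.0812] turn [ 0.05  0.05 28.65] shift [0.2727 0.0178 0.0009] clock 3.375 grip 0.6886163354508181 44.28786814212799 F [-0.5  0.4 -3.3]
0.014
```

Gripped and lifted, with the force change matching the tray's weight. I'll carry it partway, turned, and look at the vice from there.

Request:
play_rows(plan=[0,0,28.6,0.2,0.018,-0.03,0.5,0,0,28.6,0.2,0.018,-0.03,0.5,0,0,28.6,0.2,0.018,-0.03,0.5,0,0,28.6,0.2,0.018,-0.03,0.5,0,0,28.6,0.2,0.018,-0.03,0.5,0,0,28.6,0.2,0.018,-0.03,0.5])

```text
clock: 4.12
position: [0.5755, -0.145, 0.1096]
ee_rot: [0.769, 0.64, -0.001, -0.0]
ft_force: [-0.1, -0.1, -2.8]
grip_width: 0.688
grasp_force: 44.5
```

```bash
cat > v2.py <<'E'
from h import *
im,m=snap('wrist','w2'); hsv=cv2.cvtColor(im,cv2.COLOR_RGB2HSV)
k=cv2.inRange(hsv,(10,70,60),(32,255,255)); N,l,st,ce=cv2.connectedComponentsWithStats(k)
for i in range(1,N):
    if st[i,4]>100:
        c=max(cv2.findContours((l==i).astype('u1'),0,1)[0],key=len); b=cv2.boxPoints(cv2.minAreaRect(c))
        print(ce[i].round(),st[i,4],b.round().tolist(),[ray(m,*p,.08).round(3)[:2].tolist() for p in b])
need([.553,-.074,.08],-10.4)
E
python3 v2.py
```

```text
[256. 209.] 20408 [[203.0, 100.0], [308.0, 100.0], [308.0, 327.0], [203.0, 327.0]] [[0.562, -0.069], [0.616, -0.079], [0.597, -0.219], [0.529, -0.207]]
at [ 0.5756 -0.1451  0.1096] turn [-0.05  0.03 -0.09] shift [ 0.0658 -0.0351  0.0296] clock 4.175 grip 0.6905162643164845 44.5464688539505 F [-0.6 -1.  -3.2]
```

View pics/w2.png

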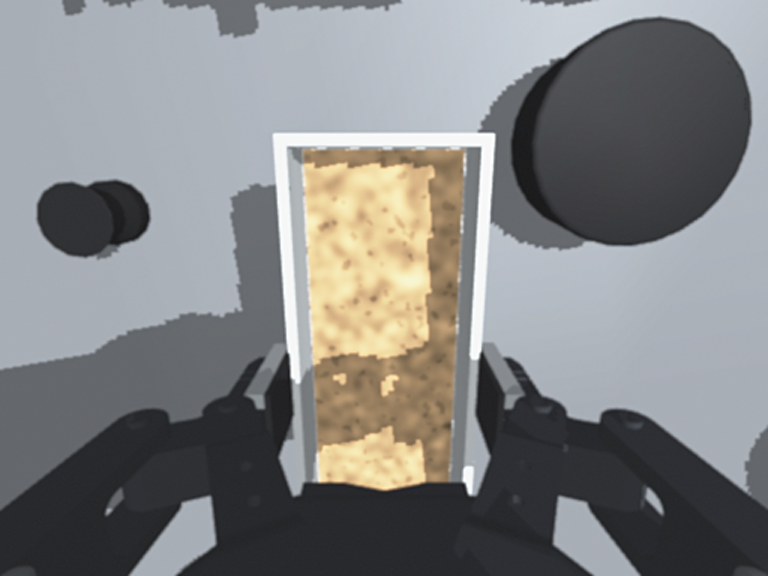

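Tray held straight and level between the pads; the vice is just out of view above. I'll rise to see the barrel.

Request:
play_rows(plan=[0,0,0,0.04,-0.035,-0.18,0.5,0,0,0,0.04,-0.035,-0.18,0.5,0,0,0,0.04,-0.035,-0.18,0.5,0,0,0,0.04,-0.035,-0.18,0.5,0,0,0,0.04,-0.035,-0.18,0.5])

```text
clock: 4.8
position: [0.5484, -0.0986, 0.2892]
ee_rot: [0.769, 0.64, -0.001, -0.0]
ft_force: [0.2, -0.9, -3.0]
grip_width: 0.693
grasp_force: 46.2
```

```bash
sed -i "s/'w2'/'w3'/" v2.py; python3 v2.py
```

```text
[257.  29.] 1177 [[248.0, 0.0], [267.0, 0.0], [267.0, 59.0], [248.0, 59.0]] [[0.572, 0.073], [0.591, 0.07], [0.582, 0.015], [0.562, 0.019]]
[351.  39.] 425 [[329.0, 7.0], [353.0, -2.0], [379.0, 70.0], [355.0, 79.0]] [[0.653, 0.052], [0.678, 0.055], [0.698, -0.018], [0.672, -0.022]]
[392.  68.] 130 [[377.0, 69.0], [407.0, 61.0], [408.0, 66.0], [378.0, 75.0]] [[0.696, -0.016], [0.729, -0.014], [0.73, -0.019], [0.698, -0.022]]
[256. 208.] 21476 [[203.0, 100.0], [309.0, 100.0], [309.0, 327.0], [203.0, 327.0]] [[0.505, -0.013], [0.62, -0.034], [0.58, -0.334], [0.435, -0.307]]
[503. 326.] 249 [[489.0, 322.0], [498.0, 311.0], [519.0, 327.0], [511.0, 338.0]] [[0.826, -0.37], [0.837, -0.354], [0.867, -0.387], [0.857, -0.404]]
at [ 0.548  -0.0986  0.2883] turn [-0.16  0.01 -0.06] shift [0.0251 0.001  0.2083] clock 4.85 grip 0.6905306409134437 46.2048876285553 F [ 1.1 -0.7 -3.3]
```

View pics/w3.png

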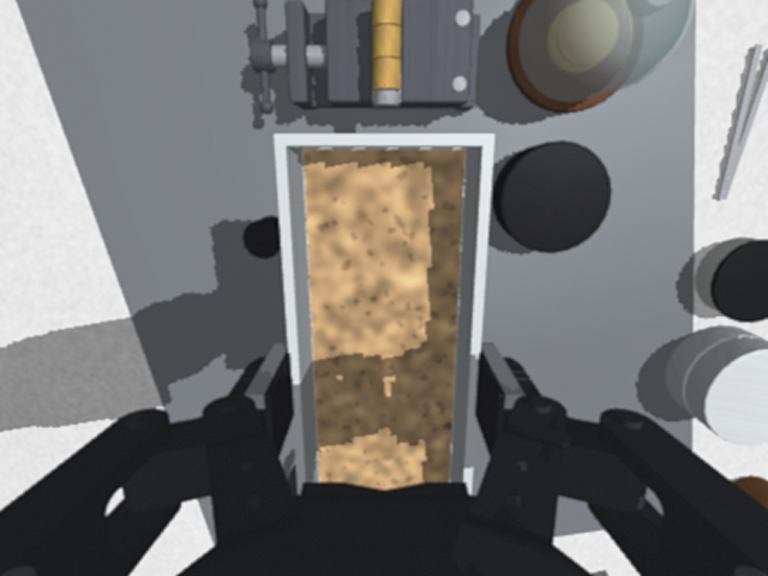

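The barrel runs exactly vertical in this view, so the yaw fits. Its -y mouth is at (0.572,0.017), row 89 in the picture. I'll set the tray so its near edge is about 46 mm from the vice middle.

Request:
play_rows(plan=[0,0,0,0.028,0.002,0.06,0.5,0,0,0,0.028,0.002,0.12,0.5,0,0,0,0.028,0.002,0.18,0.5,0,0,0,0.028,0.002,0.23,0.5,0,0,0,0.028,0.002,0.25,0.5,0,0,0,0.028,0.002,0.26,0.5,0,0,0,0.028,0.002,0.265,0.5,0,0,0,0.028,0.002,0.265,0.5,0,0,0,0.028,0.002,0.265,0.7,0,0,0,0.028,0.002,0.265,1,0,0,0,0.028,0.002,0.265,1,0,0,0,0.028,0.002,0.265,1,0,0,0,0.028,0.002,0.22,1,0,0,0,0.028,0.002,0.16,1,0,0,0,0.028,0.002,0.1,1,0,0,0,0.028,0.002,0.04,1])

```text
clock: 6.85
position: [0.5553, -0.0698, 0.2525]
ee_rot: [0.768, 0.641, 0.0, 0.0]
ft_force: [1.3, -0.6, -0.8]
grip_width: 1.001
grasp_force: 0.0
```

```bash
python3 - <<'E'
from h import *
need([.643,.29,.19],-10.4)
E
sed 's/need(.*/need([.643,.29,.19],-10.4)/' tray.py > t2.py; python3 t2.py w4
```

```text
at [ 0.5553 -0.0698  0.2525] turn [0.03 0.01 0.06] shift [0.3698 0.0217 0.0625] clock 6.85 grip 1.001468963177721 0.0 F [ 1.3 -0.6 -0.8]
((0.5565371513366699, -0.06922236829996109), (0.14254365861415863, 0.052191536873579025), 79.49614715576172) [[0.5180000066757202, -0.13500000536441803], [0.5690000057220459, -0.14399999380111694], [0.5950000286102295, -0.004000000189989805], [0.5440000295639038, 0.006000000052154064]]
at [ 0.5582 -0.0697  0.261 ] turn [ 0.63 -0.    0.07] shift [0.3691 0.0182 0.0712] clock 6.9 grip 0.9961219390952041 0.0 F [1.  0.3 6.3]
```

The tray stands at (0.557,-0.069), aligned, with its edge about 43–45 mm from the vice middle. Next I go above the punch.

Request:
play_rows(plan=[0,0,0,0.345,0.02,0.06,1,0,0,0,0.345,0.02,0.06,1,0,0,0,0.345,0.02,0.06,1,0,0,0,0.345,0.02,0.06,1,0,0,0,0.345,0.02,0.06,1,0,0,0,0.345,0.02,0.06,1,0,0,0,0.345,0.02,0.06,1,0,0,0,0.345,0.02,0.06,1,0,0,0,0.345,0.02,0.06,1])

```text
clock: 8.02
position: [0.6377, 0.2642, 0.1906]
ee_rot: [0.769, 0.64, 0.0, 0.001]
ft_force: [-0.9, 0.2, 0.4]
grip_width: 0.998
grasp_force: 0.0
```

Run:
```python
from h import *
need([.643,.29,.019],-10.4); im,m=snap('wrist','w5'); snap('side','side3'); snap('scene','scene3')
```

```text
at [0.6377 0.2642 0.1906] turn [ 0.05  0.04 -0.06] shift [0.0264 0.0004 0.1716] clock 8.025 grip 0.9976335244894586 0.0 F [-0.9  0.2  0.4]
```

View pics/w5.png

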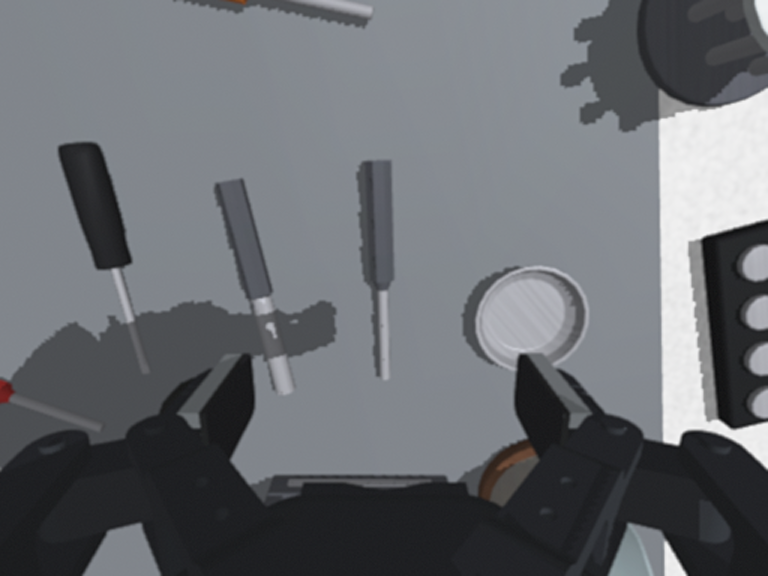

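The punch is in the middle, with its handle from (377,161) to (380,288) and its tip at (384,378). It is almost parallel to the tool x. The drift is to its left and the dish to its right.

Run:
```python
from h import *
m=load('w5'); 
b,f,t=[ray(m,u/1.5,v/1.5,z)[:2] for u,v,z in((377,161,.014),(381,289,.012),(384,378,.009))]
print(b,f,t,np.linalg.norm(b-f),np.linalg.norm(t-f)); d=(t-b)/np.linalg.norm(t-b); print('dir',np.degrees(np.arctan2(*d[::-1])))
g=t-.122*d; print(g,b+.042*d)
g=(g+b+.042*d)/2
need([*g,.017],np.degrees(np.arctan2(*d[::-1]))+90)
im=m['im']; print(im[110:195:8,256-20:256+20].mean(2).round()[:, ::2].astype(int))
```

```text
[0.64611538 0.3322005 ] [0.63219184 0.24289317] [0.62097187 0.16993542] 0.09038618913515845 0.07381545788325529
dir -98.80812099234815
[0.63965323 0.29049663] [0.63968409 0.29069581]
at [0.6376 0.2647 0.1907] turn [ 0.04  0.01 -1.62] shift [ 0.0258 -0.0027  0.1737] clock 8.175 grip 0.9979113836512246 0.0 F [0.9 0.2 0.3]
[[139 127  93  78  66  65  86  99  98  98  93  90 102 137 138 138 139 138
  138 138]
 [136  85  81  81  68  61  81  97  97  97  93  90  98 137 138 138 138 138
  138 138]
 [139 112  79  82  70  64  74  97  96  97  93  91  95 137 138 138 138 138
  138 138]
 [137 135  85  81  73  66  72  95  96  96  94  90  93 132 138 138 138 138
  138 137]
 [137 112  80  81  74  65  68  92  94  95  93  91  92 128 138 137 137 137
  138 138]
 [136 134  85  80  76  67  61  88  94  94  93  90  90 123 138 137 137 138
  137 137]
 [136 137 114  79  79  66  65  86  94  94  93  92  89 121 138 137 137 138
  137 137]
 [136 135  87  79  80  68  65  83  94  94  94  90  89 120 138 138 137 137
  138 138]
 [136 137 113  79  80  69  62  76  92  93  92  90  88 112 137 137 136 137
  138 136]
 [135 136 134  88  79  71  63  75  92  93  92  90  87 105 135 136 136 137
  136 136]
 [136 135 135 136 128 100  77  61  70  80  84  83 123 136 136 136 135 136
  136 136]]
```

Request:
play_rows(plan=[0,0,-1.6,0.026,-0.003,0.05,0.6,0,0,-1.6,0.026,-0.003,0.1,0.6,0,0,-1.6,0.026,-0.003,0.15,0.6,0,0,-1.6,0.026,-0.003,0.165,0.6,0,0,-1.6,0.026,-0.003,0.174,0.5,0,0,-1.6,0.026,-0.003,0.174,0.3,0,0,-1.6,0.026,-0.003,0.174,0.1,0,0,-1.6,0.026,-0.003,0.174,0,0,0,-1.6,0.026,-0.003,0.174,0,0,0,-1.6,0.026,-0.003,0.174,0,0,0,-1.6,0.026,-0.003,0.174,0,0,0,-1.6,0.026,-0.003,0.174,0], squeeze=90)

```text
clock: 9.68
position: [0.6401, 0.2925, 0.0186]
ee_rot: [0.759, 0.651, 0.001, 0.001]
ft_force: [-0.5, -1.4, 6.3]
grip_width: 0.182
grasp_force: 90.3
```

Run:
```python
from h import *
need([.64,.29,.2],-10.4); print(manip.tip_extent)
```

```text
at [0.6401 0.2925 0.0186] turn [ 0.16 -0.09  1.63] shift [-0.0022  0.0008 -0.1814] clock 9.675 grip 0.1820383825529783 90.26812076568604 F [-0.5 -1.4  6.3]
0.014
```

The handle is gripped (18 mm wide). I'll lift it and bring the tip about 30 mm short of the +y mouth at bore height, then look.

Request:
play_rows(plan=[0,0,0,0,0,-0.02,0,0,0,0,0,0,-0.07,0,0,0,0,0,0,-0.11,0,0,0,1.6,-0.035,-0.01,-0.11,0,0,0,1.6,-0.07,-0.02,-0.1,0,0,0,1.6,-0.07,-0.02,-0.08,0,0,0,1.6,-0.07,-0.02,-0.072,0,0,0,1.6,-0.07,-0.02,-0.072,0,0,0,1.6,-0.07,-0.02,-0.072,0])

```text
clock: 10.8
position: [0.6087, 0.227, 0.0889]
ee_rot: [0.768, 0.641, 0.0, -0.0]
ft_force: [0.7, -0.3, -1.9]
grip_width: 0.182
grasp_force: 89.3
```

Run:
```python
from h import *
need([.6098,.2264,.0886],-10.4)
o=[]
for n,(r0,c0) in dict(scene=(150,210),side=(105,215)).items():
    im,m=snap(n,n+'4'); o.append(cv2.resize(im[r0:r0+100,c0:c0+100],(400,400),interpolation=2))
    o.append
    print(n,r0,c0)
cv2.imwrite('pics/c4.png',np.hstack(o)[:,:,::-1])
```

```text
at [0.6087 0.227  0.0889] turn [ 0.02 -0.05  0.12] shift [-0.0004  0.0012  0.0003] clock 10.8 grip 0.18215662382881126 89.25008296966553 F [ 0.7 -0.3 -1.9]
scene 150 210
side 105 215
```

View pics/c4.png

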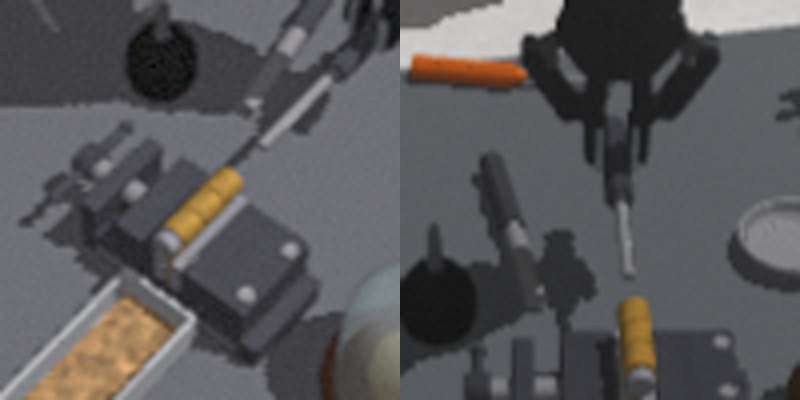

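The scene crop shows the shank tip at (263,144), in line with the barrel, which runs from (230,180) to (175,238). In the side crop the tip is at (629,275), above the barrel end at (633,300). The tray stands just in front of the vice. I'll measure the coaxiality in both views.

```bash
cat > co.py <<'E'
from h import *
import sys
s=sys.argv[1]
tips={}; 
for n,(tx,ty) in dict(scene=(275.75,186),side=(272.3,173.8)).items():
    m=load(n+s); im=m['im']; hsv=cv2.cvtColor(im,cv2.COLOR_RGB2HSV)
    k=cv2.inRange(hsv,(10,90,60),(32,255,255)); N,l,st,ce=cv2.connectedComponentsWithStats(k)
    pr=proj(m,(.577,.05,.085)); i=1+np.argmin([np.hypot(*(ce[j]-pr)) if st[j,4]>60 else 999 for j in range(1,N)])
    P=np.argwhere(l==i)[:,::-1].astype('f4'); c=P.mean(0)
    # shank: bright grey within box near tip
    g=im.mean(2); x0,y0=int(tx)-8,int(ty)-28; q=np.argwhere((g[y0:y0+32,x0:x0+36]>105)&(hsv[y0:y0+32,x0:x0+36,1]<70))[:,::-1]+[x0,y0]
    q=q.astype('f4'); 
    e=lambda X:np.linalg.eigh(np.cov(X.T))[1][:,1]*-1
    def ax(X):
        v=np.linalg.eigh(np.cov(X.T))[1][:,1]; return v*np.sign(v[1])
    vb,vq=ax(P),ax(q); 
    # expected projections of model axes
    u=np.array([.18,.983]);u/=np.linalg.norm(u)
    A=np.array([*(np.array([.577,.0475])-.03*u),.08]);B=np.array([*(np.array([.577,.0475])+.03*u),.08])
    a,b=np.array(proj(m,A)),np.array(proj(m,B))
    nn=np.array([-vb[1],vb[0]]); mmpp=60/np.linalg.norm(a-b)
    print(n,'barrel c',c.round(1),'model mid',((a+b)/2).round(1),'ang',np.degrees([np.arctan2(*v[::-1]) for v in(vb,vq,a-b)]).round(1),len(P),len(q),
     'shank centroid',q.mean(0).round(1),'tip y',q[:,1].max(),'off px barrel line',((q.mean(0)-c)@nn).round(2),'model off',(((a+b)/2-c)@nn).round(2),'mm/px',mmpp.round(2))
    np.savez('pics/_%s.npz'%n,c=c,q=q.mean(0),vb=vb,vq=vq)
E
python3 co.py 4
```

```text
scene barrel c [260.6 200.5] model mid [261.2 201.3] ang [136.3  40.1 134.5] 163 597 shank centroid [287.6 176.5] tip y 189.0 off px barrel line -1.3 model off -1.07 mm/px 2.85
side barrel c [273.6 188.3] model mid [272.9 189.6] ang [84.8 90.1 83.7] 140 38 shank centroid [271.8 164.1] tip y 172.0 off px barrel line -0.37 model off 0.82 mm/px 3.57
```

```bash
cat > co2.py <<'E'
from h import *
import sys
s=sys.argv[1]
u=np.array([.18,.983,0]);u/=np.linalg.norm(u); V=np.array([.577,.0475,.08])
o=status.get_obs(); tip=o['position']-.122*u+[0,0,-.0096]
tip=np.array([.6087,.227,.0889])-.122*u+[0,0,-.0096] if s=='4' else tip
for n in('scene','side'):
    m=load(n+s); im=m['im'].astype('f4'); K=8
    res=[]
    for ch,(O,y0,y1) in dict(brass=(V,-.022,.026),shank=(tip,.006,.05)).items():
        G=im[:,:,0]-im[:,:,2] if ch=='brass' else im.mean(2)
        off=[]
        for y in np.linspace(y0,y1,25):
            p=np.array(proj(m,O+u*y)); q=np.array(proj(m,O+u*(y+.001))); t=(q-p)/np.linalg.norm(q-p); nn=np.array([-t[1],t[0]])
            w=np.arange(-6,6.01,.1); xy=(p+w[:,None]*nn).astype('f4')
            pr=cv2.remap(G,xy[None,:,0],xy[None,:,1],cv2.INTER_CUBIC).ravel()
            h=(pr.max()+np.median(np.sort(pr)[:40]))/2; idx=np.argmax(pr); a=b=idx
            while a>0 and pr[a-1]>h:a-=1
            while b<len(pr)-1 and pr[b+1]>h:b+=1
            off.append(((w[a]+w[b])/2,w[b]-w[a]))
        off=np.array(off); res.append(np.median(off[:,0])); mm=1000/np.linalg.norm(np.array(m['R'])@V+m['t'])**-1/m['fx']
        print(n,ch,'off mid/width px',np.median(off,0).round(2),off[::4,0].round(1),'mm/px',mm.round(2))
    # sensitivities of image offset to +1mm tool-y (world e) and z
    e=np.array([u[1],-u[0],0]); p=np.array(proj(m,V)); q=np.array(proj(m,V+u*.001)); t=(q-p)/np.linalg.norm(q-p); nn=np.array([-t[1],t[0]])
    print(n,'shank-brass px',(res[1]-res[0]).round(2),'px/mm e,z',[((np.array(proj(m,V+.001*d))-p)@nn).round(3) for d in(e,np.array([0,0,1]))])
E
python3 co2.py 4
```

```text
scene brass off mid/width px [-0.9  7.1] [-0.9 -0.9 -1.  -0.8 -0.8 -0.9 -0.8] mm/px 2.56
scene shank off mid/width px [-0.55  2.9 ] [-0.7 -0.5 -0.5 -0.6 -0.6 -0.5 -0.6] mm/px 2.56
scene shank-brass px 0.35 px/mm e,z [np.float64(0.365), np.float64(-0.143)]
side brass off mid/width px [1.15 7.  ] [1.  1.1 1.2 1.  1.1 1.1 1.1] mm/px 2.41
side shank off mid/width px [1.4 1.8] [1.5 1.2 1.4 1.6 1.6 1.4 1.3] mm/px 2.41
side shank-brass px 0.25 px/mm e,z [np.float64(0.412), np.float64(0.052)]
```

The punch and barrel lines agree to about 1 mm, and the bore clearance is 2.75 mm. I'll advance gently into contact and check the force.

Request:
play_rows(plan=[0,0,0,-0.01,0.0005,-0.0005,0,0,0,0,-0.02,0.0005,-0.0005,0,0,0,0,-0.026,0.0005,-0.0005,0,0,0,0,-0.028,0.0005,-0.0005,0,0,0,0,-0.03,0.0005,-0.0005,0,0,0,0,-0.032,0.0005,-0.0005,0,0,0,0,-0.034,0.0005,-0.0005,0,0,0,0,-0.036,0.0005,-0.0005,0,0,0,0,-0.038,0.0005,-0.0005,0])

```text
clock: 12.02
position: [0.6022, 0.1912, 0.0894]
ee_rot: [0.767, 0.641, 0.002, -0.001]
ft_force: [1.3, 8.6, -2.5]
grip_width: 0.18
grasp_force: 89.2
```

```bash
cat > st.py <<'E'
from h import *
u=np.array([.18,.983,0]);u/=np.linalg.norm(u); V=np.array([.577,.0475,.08])
o=status.get_obs(); d=o['position']-.122*u-V
print('tip y',(d@u*1e3).round(1),'lat',(d@[u[1],-u[0],0]*1e3).round(1),'z',(d[2]*1e3-9.6).round(1),'F',o['ft_force'].round(1),'along',(o['ft_force']@u).round(1),'T',o['torque'].round(2),'grip',o['grip_width'],o['clock'])
E
python3 st.py
```

```text
tip y 23.9 lat -1.0 z -0.2 F [ 1.3  8.6 -2.5] along 8.7 T [ 1.74 -0.33  0.  ] grip 0.17975141976484574 12.025
```

The tip is at y=24 mm with 8.7 N along the axis, so it is inside the bore and the pin is moving. I'll continue steadily.

Request:
play_rows(plan=[0,0,0,-0.003,0,0,0,0,0,0,-0.006,0,0,0,0,0,0,-0.009,0,0,0,0,0,0,-0.012,0,0,0,0,0,0,-0.015,0,0,0,0,0,0,-0.018,0,0,0,0,0,0,-0.02,0,0,0])

```text
clock: 12.9
position: [0.5986, 0.1714, 0.0894]
ee_rot: [0.767, 0.641, 0.002, -0.001]
ft_force: [0.9, 8.4, -2.4]
grip_width: 0.181
grasp_force: 89.2
```

```bash
python3 st.py
python3 - <<'E'
from h import *
o=[]
for n,(r0,c0) in dict(scene=(150,210),side=(140,215)).items():
    im,m=snap(n,n+'5'); o.append(cv2.resize(im[r0:r0+100,c0:c0+100],(400,400),interpolation=2))
cv2.imwrite('pics/c5.png',np.hstack(o)[:,:,::-1])
E
```

```text
tip y 3.7 lat -1.0 z -0.2 F [ 0.9  8.4 -2.4] along 8.4 T [ 1.7  -0.31 -0.02] grip 0.1810977676734759 12.9
```

View pics/c5.png

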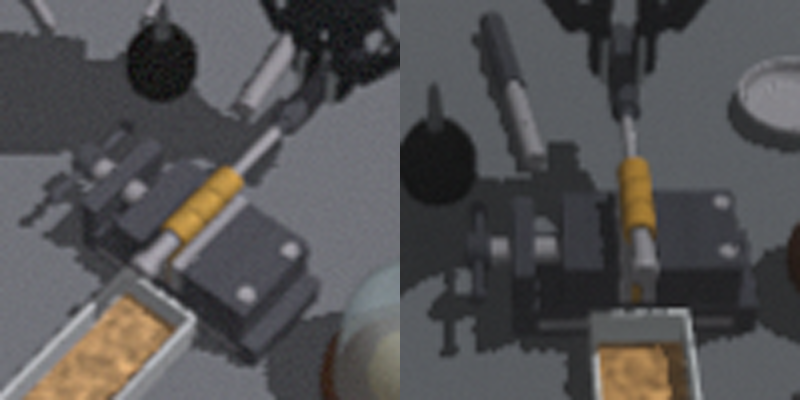

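The pin head now stands about 24 mm out of the barrel, right above the tray's near end (scene crop (148,262), side crop (645,275)). I'll push on until it drops.

Request:
play_rows(plan=[0,0,0,-0.003,0,0,0,0,0,0,-0.006,0,0,0,0,0,0,-0.009,0,0,0,0,0,0,-0.012,0,0,0,0,0,0,-0.015,0,0,0,0,0,0,-0.018,0,0,0,0,0,0,-0.021,0,0,0,0,0,0,-0.024,0,0,0,0,0,0,-0.027,0,0,0,0,0,0,-0.03,0,0,0,0,0,0,-0.033,0,0,0,0,0,0,-0.036,0,0,0,0,0,0,-0.039,0,0,0,0,0,0,-0.039,0,0,0,0,0,0,-0.039,0,0,0])

```text
clock: 14.88
position: [0.5916, 0.1304, 0.0888]
ee_rot: [0.768, 0.64, 0.0, 0.0]
ft_force: [-0.5, 0.0, -1.3]
grip_width: 0.18
grasp_force: 89.2
```

```bash
python3 st.py
python3 - <<'E'
from h import *
o=[]
for n,(r0,c0) in dict(scene=(180,170),side=(165,215)).items():
    im,m=snap(n,n+'6'); o.append(cv2.resize(im[r0:r0+100,c0:c0+100],(400,400),interpolation=2))
cv2.imwrite('pics/c6.png',np.hstack(o)[:,:,::-1])
E
```

```text
tip y -37.8 lat -0.6 z -0.8 F [-0.5  0.  -1.3] along -0.1 T [ 0.02  0.05 -0.05] grip 0.1797995536848411 14.875
```

View pics/c6.png

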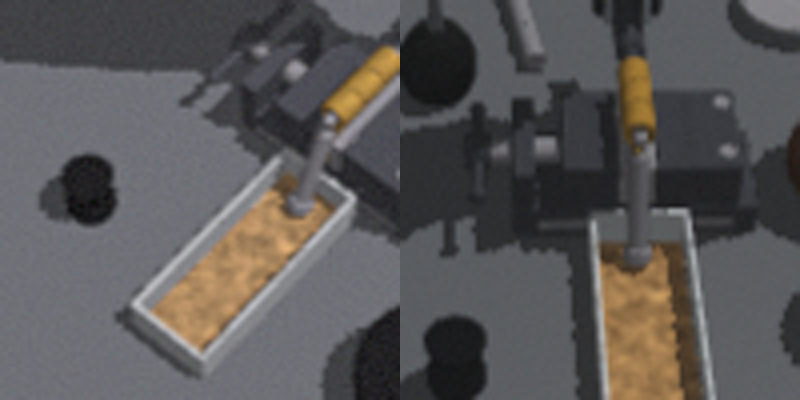

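The pin came out, but it stands with its head on the tray floor (scene crop (300,205)) and its tail leaning towards the barrel mouth (330,120). I'll withdraw the punch and see whether it settles.

Request:
play_rows(plan=[0,0,0,0.03,0,0,0,0,0,0,0.06,0,0,0,0,0,0,0.1,0,0,0,0,0,0,0.1,0,0,0])

```text
clock: 15.48
position: [0.6086, 0.2333, 0.0889]
ee_rot: [0.766, 0.642, 0.001, -0.001]
ft_force: [-0.6, 1.0, -1.2]
grip_width: 0.18
grasp_force: 89.2
```

```bash
python3 st.py
python3 - <<'E'
from h import *
o=[]
for n,(r0,c0) in dict(scene=(185,210),side=(175,240)).items():
    im,m=snap(n,n+'7'); o.append(cv2.resize(im[r0:r0+66,c0:c0+66],(396,396),interpolation=2))
    print(n)
    if n=='scene': A=[(245,231.25)]
cv2.imwrite('pics/c7.png',np.hstack(o)[:,:,::-1])
ms,md=load('scene7'),load('side7')
print('head from 6:',ray(ms,245,231.25,.012).round(4),ray(md,274.3,228.8,.012).round(4))
E
```

```text
tip y 66.4 lat -2.4 z -0.7 F [-0.6  1.  -1.2] along 0.8 T [-0.03  0.05 -0.01] grip 0.1801576348685051 15.475
scene
side
head from 6: [ 0.5651 -0.0158  0.012 ] [ 0.5664 -0.0176  0.012 ]
```

View pics/c7.png

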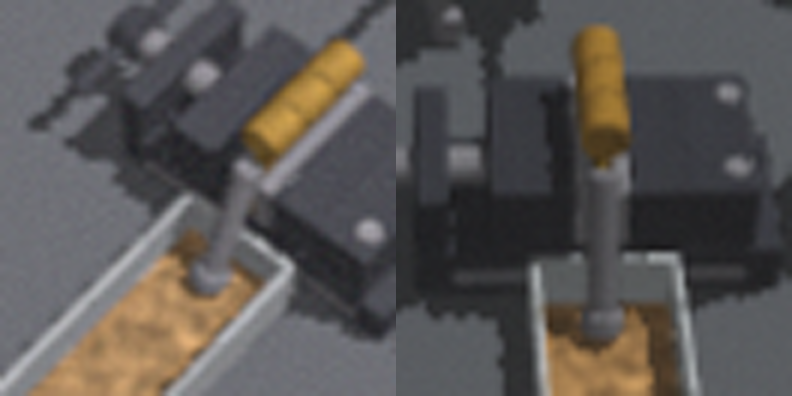

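The pin still leans: head on the cork at scene crop (210,280), tail at (248,168) against the hinge end. I've now used up the picture allowance, one over in fact, so from here I work with numbers only. First I'll triangulate the pin.

```bash
cat > tri.py <<'E'
from h import *
from scipy.optimize import least_squares
u=np.array([.18,.983,0]);u/=np.linalg.norm(u); e=np.array([u[1],-u[0],0]); V=np.array([.577,.0475,0])
ms,md=load('scene7'),load('side7')
def vc(X): d=np.array(X)-V; return (np.array([d@e,d@u,d[2]])*1e3).round(1)
def tri(a,b):
    r=least_squares(lambda X:np.r_[np.array(proj(ms,X))-a,np.array(proj(md,X))-b],[.57,0,.05]); return vc(r.x),(r.fun).round(1)
S=lambda x,y:np.array([x/6+210,y/6+185]); D=lambda x,y:np.array([(x-396)/6+240,y/6+175])
print('tail',tri(S(248,168),D(604,170))); print('head',tri(S(210,280),D(603,322)))
print('brass mouth',tri(S(262,140),D(606,140)),'far end',tri(S(345,55),D(597,35)))
print('tray near corners',tri(S(190,198),D(537,262)),tri(S(290,265),D(683,258)))
print('jaw front right top corner',tri(S(378,245),D(757,193)))
need(V+e*-.112+u*-.074+[0,0,.0446],-10.4+106)
print(status.get_obs()['joint_pos'].round(2))
E
python3 tri.py
```

```text
tail (array([  1. , -41. ,  73.5]), array([ 0. ,  0.3, -0.2, -0.2]))
head (array([  1.4, -66.4,  13.5]), array([ 0. ,  0.2, -0.1, -0.1]))
brass mouth (array([  1.3, -32. ,  82.4]), array([ 0.1,  0.8, -0.5, -0.6])) far end (array([ 2.4, 21.9, 88.8]), array([ 0. ,  0.2, -0.1, -0.2]))
tray near corners (array([-24.8, -48.7,  30.9]), array([ 0. ,  0.4, -0.2, -0.3])) (array([ 32.5, -50. ,  34.5]), array([ 0.1,  1.1, -0.7, -0.8]))
jaw front right top corner (array([ 62.2, -27.8,  50.6]), array([ 0.2,  2. , -1.2, -1.5]))
at [0.6094 0.2288 0.0885] turn [-3.000e-02  0.000e+00 -1.059e+02] shift [-0.258  -0.1115  0.0441] clock 15.575 grip 0.18382440400387465 89.19068813323975 F [-0.6 -0.5 -1. ]
[ 0.01  0.59 -0.6   1.53  0.35  1.14 -0.84]
```

The pin leans at about 23°, with its head at y≈-65 mm and its tail at about -40 mm. That leaves a gap between the jaw face (-35) and the pin (about -46) at z 36 mm. The plan is to slide the punch shank crosswise behind the pin, then sweep it to -y and up so the pin topples into the tray lengthwise.

```bash
cat > p.py <<'E'
from h import *
import sys
u=np.array([.18,.983,0]);u/=np.linalg.norm(u); e=np.array([u[1],-u[0],0]); V=np.array([.577,.0475,0])
lat,z=float(sys.argv[1])/1e3,float(sys.argv[2])/1e3   # tip lateral, punch axis height
y0=float(sys.argv[3])/1e3; f=np.radians(16)
g=lat-.122*np.cos(f); yy=y0+np.tan(f)*g
need(V+e*g+u*yy+[0,0,z+.0096],95.6)
E
python3 p.py -21 190 -41
```

```text
at [0.6094 0.2288 0.0885] turn [-3.000e-02  0.000e+00 -1.059e+02] shift [-0.2647 -0.1379 -0.1109] clock 15.575 grip 0.18382440400387465 89.19068813323975 F [-0.6 -0.5 -1. ]
```

Request:
play_rows(plan=[0,0,0,0,0,-0.06,0,0,0,0,0,0,-0.111,0,0,0,-20,-0.05,-0.03,-0.111,0,0,0,-40,-0.1,-0.06,-0.111,0,0,0,-60,-0.15,-0.08,-0.111,0,0,0,-80,-0.2,-0.11,-0.111,0,0,0,-100,-0.265,-0.138,-0.111,0,0,0,-106,-0.265,-0.138,-0.111,0,0,0,-106,-0.265,-0.138,-0.111,0,0,0,-106,-0.265,-0.138,-0.111,0,0,0,-106,-0.265,-0.138,-0.111,0,0,0,-106,-0.265,-0.138,-0.111,0,0,0,-106,-0.265,-0.138,-0.111,0,0,0,-106,-0.265,-0.138,-0.111,0,0,0,-106,-0.265,-0.138,-0.111,0])

```text
clock: 17.45
position: [0.426, -0.0078, 0.1998]
ee_rot: [-0.048, 0.999, -0.0, 0.0]
ft_force: [-0.1, 0.3, -1.3]
grip_width: 0.182
grasp_force: 89.2
```

```bash
python3 p.py -21 36 -41
python3 - <<'E'
from h import *
print(status.get_obs()['joint_pos'].round(2))
snap('side','side8');snap('scene','scene8')
E
```

```text
at [ 0.426  -0.0078  0.1998] turn [-0.03  0.   -0.1 ] shift [-0.0005  0.0009  0.1542] clock 17.45 grip 0.18226163884987776 89.2066740989685 F [-0.1  0.3 -1.3]
[ 0.61 -0.05 -0.67  1.98 -0.03  1.2   1.62]
```

Request:
play_rows(plan=[0,0,0,0,0.001,0.05,0,0,0,0,0,0.001,0.1,0,0,0,0,0,0.001,0.135,0,0,0,0,0,0.001,0.154,0,0,0,0,0,0.001,0.154,0,0,0,0,-0.006,0.001,0.154,0,0,0,0,-0.012,0.001,0.154,0,0,0,0,-0.018,0.001,0.154,0,0,0,0,-0.024,0.001,0.154,0,0,0,0,-0.028,0.001,0.154,0,0,0,0,-0.028,0.001,0.154,0])

```text
clock: 18.92
position: [0.4511, -0.0039, 0.0446]
ee_rot: [-0.049, 0.999, -0.0, -0.003]
ft_force: [-11.4, -1.9, 2.1]
grip_width: 0.182
grasp_force: 89.7
```

```bash
python3 p.py 6 36 -41
cat > diff.py <<'E'
from h import *
import sys
# pin pixels: print grey profile on the shank midpoints of the leaning pin and pin tail, old vs new
a,b=sys.argv[1:3]
for n,P in dict(scene=((251,213),(248,222),(245,231)),side=((275,204),(275,216),(274,228))).items():
    A,B=load(n+a)['im'],load(n+b)['im']
    print(n,[(A[y-1:y+2,x-1:x+2].mean((0,1)).round().astype(int).tolist(),B[y-1:y+2,x-1:x+2].mean((0,1)).round().astype(int).tolist()) for x,y in P])
E
python3 - <<'E'
from h import *
snap('side','side9');snap('scene','scene9')
E
python3 diff.py 7 8; python3 diff.py 7 9
```

```text
at [ 0.4511 -0.0039  0.0446] turn [-0.02 -0.39  0.04] shift [-0.0032 -0.0006 -0.001 ] clock 18.925 grip 0.18181233330420382 89.66909766197205 F [-11.4  -1.9   2.1]
scene [([131, 128, 134], [133, 130, 136]), ([106, 104, 109], [107, 105, 109]), ([122, 121, 127], [124, 122, 129])]
side [([101, 99, 101], [98, 96, 97]), ([80, 79, 83], [78, 77, 80]), ([91, 91, 94], [88, 87, 91])]
scene [([131, 128, 134], [135, 132, 138]), ([106, 104, 109], [108, 105, 110]), ([122, 121, 127], [125, 123, 129])]
side [([101, 99, 101], [99, 97, 98]), ([80, 79, 83], [78, 77, 80]), ([91, 91, 94], [90, 89, 92])]
```

The tip stopped against the vice 3 mm short, with 11 N; it is behind the pin but only just past its axis. I'll back off slightly, swing the punch about the grip towards -y, slip it further in once clear of the vice, then swing on while rising.

Request:
play_rows(plan=[0,0,0,0.0035,0,0,0,0,0,1.5,0.0035,0,0,0,0,0,3,0.003,0,0,0,0,0,4,0,0,0,0,0,0,5,-0.005,0,0,0,0,0,5.5,-0.01,0,-0.001,0,0,0,6,-0.012,0,-0.003,0,0,0,6.5,-0.012,0,-0.004,0])

```text
clock: 20.02
position: [0.4661, -0.0022, 0.0499]
ee_rot: [0.008, 1.0, 0.0, 0.0]
ft_force: [0.4, 0.1, -1.3]
grip_width: 0.185
grasp_force: 89.2
```

```bash
python3 - <<'E'
from h import *
snap('side','side10');snap('scene','scene10')
need([.577,0,.05],95.6)
E
python3 diff.py 7 10
cat > seg.py <<'E'
from h import *
import sys
# changed pixels versus the picture before the pin was pushed: where the pin/punch is now
s=sys.argv[1]
for n in('scene','side'):
    A=load(n+'8')['im'].astype(int); B=load(n+s)['im'].astype(int)
    print(n); ys=(198,242) if n=='scene' else (195,245); xs=(225,275) if n=='scene' else (255,300)
    g=B.mean(2)-0; c=(B[:,:,0]-B[:,:,2])
    for y in range(ys[0],ys[1],2): print(''.join('c' if c[y,x]>35 else '#' if g[y,x]>115 else '+' if g[y,x]>85 else '-' if g[y,x]>65 else '.' for x in range(*xs)))
E
python3 seg.py 10
```

```text
at [ 0.4659 -0.0023  0.0499] turn [-0.01  0.01 -6.46] shift [-1.111e-01  4.000e-03 -1.000e-04] clock 20.125 grip 0.18088253189193704 89.2138946056366 F [-0.   0.9 -1.9]
scene [([131, 128, 134], [84, 77, 71]), ([106, 104, 109], [135, 133, 138]), ([122, 121, 127], [119, 116, 123])]
side [([101, 99, 101], [100, 91, 79]), ([80, 79, 83], [108, 107, 111]), ([91, 91, 94], [88, 87, 90])]
scene
-.-.-.--------.-+####------------ccccccccccc+##+#+
----.---++--.....--------+-----ccccccccccc+####++#
##+-....--.......------------cccccccccccc####+---+
+-.-..........-------------ccccccccccc+####+------
-.---.....--...----------.cccccccccc+####+--------
-----....-........-----...ccccccccc####+----------
-----.....................--ccccc####+------------
--.-++++-...............-+--cc+####+--------------
.....+#####+--..........---c+####++---------------
#++##+-.++#####+-.......-++-+###------------------
+######+----++#####+....------..-+--------------+-
-+++##+##+---++#+#####+-...---....----------------
--.---+#++###++#+++++#####++-........---+---+###+-
##++--.-#####+#ccc-++++++#####+.........----+###
[... 865 characters left out ...]
+++-......
..............-++++++#######+..-+++--........
+-+++++++###++++++++++-+#++#-++++--..........
++++----+--------++++++++--++++--............
.......-#+++++++++++++---+++--..-............
.......-#++++++++++-+-++++-----+#-...........
.......+##--------++++++--.----+#+...---++-++
.......-##ccccccc-++++--.......-##-++++++++++
+-.....-##c....cc.------...ccc--+#+++++++++++
-.......##cccccc.......ccccccc.-+##++++++++++
..-.....+#ccccccc.ccccccccc.....+##++++++++++
+-......+#ccccccccccccccccc.....-##++++++++++
++-.....+#cccccccccccccccccc.cc-++#++++++++++
++-.....-#cccccccccccccccccc.....+##+++++++++
++-.....-##cccccccccccccccccc....-##+++++++++
++-.....-##cccccccccccccccccc.c..-##+++++++++
```

The numbers suggest the pin slipped sideways off the tip and now leans over the right (+x) tray wall. I'll triangulate its ends.

```bash
cat > tr2.py <<'E'
from h import *
exec(open('tri.py').read().split('S=lambda')[0])
def T(n,a,b): print(n,*tri(np.array(a,float),np.array(b,float)))
E
cat > seg2.py <<'E'
from h import *
import sys
s,n,x0,x1,y0,y1=sys.argv[1],sys.argv[2],*map(int,sys.argv[3:])
B=load(n+s)['im'].astype(int)[y0:y1,x0:x1]; c=B[:,:,0]-B[:,:,2]; g=B.mean(2)
print('\n'.join('%d '%(y0+i)+''.join('c' if c[i,j]>25 else '0123456789'[min(9,int(g[i,j]//18))] for j in range(x1-x0)) for i in range(y1-y0)))
E
python3 - <<'E'
from tr2 import *
T('tail?',(264.5,229),(291.5,212)); T('mid?',(254,228),(283,220)); T('head?',(246,231),(276,229))
E
python3 seg2.py 10 scene 232 275 218 246; python3 seg2.py 10 side 258 300 205 240
```

```text
tail? [ 43.8 -39.6  40.9] [-0.  -0.2  0.1  0.1]
mid? [ 20.7 -53.1  31.3] [ 0.1  1.2 -0.7 -0.8]
head? [  3.8 -65.   13. ] [ 0.1  1.1 -0.7 -0.8]
218 5443346788864322244444333444444444444444444
219 6653335667887643233334332344444444444444444
220 6654345665678876433234432233444444444444444
221 6665665676556788864334432222344444444456544
222 6657996665555567887643322222233444444589864
223 4579975664c45555678876432222222344444688874
224 47998656cccc5555556788852222222234444578874
225 7998766cccccc555555567873222222333344456653
226 9987765ccccccc45555555653333334554234444433
227 98777cccccccc654555554555556666786223444333
228 8778cccccc456765555566566666656786322244323
229 777ccccccc567766666666666555555787322223323
230 77cccccccc567755555555555544444676222223333
231 7ccccccccc456755554444444444333332222223334
232 cccccccccc456664444434675553233322222223344
233 ccccccccccc34554ccccc7997554333433222223444
234 cccccccccccccccccccc79975544333333322234444
235 ccccccccccccccccccc799865543333333332334444
236 cccccccccccccccccc6998766544333333343223444
237 cccccccccccccccccc99877665554443333333223
[... 1331 characters left out ...]
222248644444444555554433344447522344454455
226 2222476cccccc3455554433cccc346634455555555
227 2222477ccccccc455554332cccc347845555555555
228 222247cccccccc34555542cccccc47955555555555
229 2222478cccccccc344444ccccccc46955555555555
230 2222378cccccccc33333cccccccc45965555555555
231 2222368cccccccccc33ccccccccc35875555555555
232 2222369ccccccccccccccccccccc35875555555555
233 2222369ccccccccccccccccccccc34775555555555
234 2222269ccccccccccccccccccccc34785555555555
235 2222259ccccccccccccccccccccc34795555555555
236 2222258ccccccccccccccccccccc34685555555555
237 2222258cccccccccccccccccccccc5695555555555
238 2222258cccccccccccccccccccccc4596555555555
239 2222247cccccccccccccccccccccc3587555555555
```

The pin's head sits at (4,-65,13) mm in vice axes and it leans over the tray's near right corner, tail at about (44,-40,41), with its mass inside the tray. There is no room behind it at the vice. I'll lift the punch, dip its tip into the tray, nose down, and push the far wall so the tray and pin slide clear of the vice.

```bash
cat > pt.py <<'E'
from h import *
u=np.array([.18,.983,0]);u/=np.linalg.norm(u); e=np.array([u[1],-u[0],0]); V=np.array([.577,.0475,0]); k=np.array([0,0,1.])
def pose(tip,ang,pitch):  # tip in vice mm; ang: heading of punch in world deg; pitch nose-down deg
    a,p=np.radians([ang,pitch]); d=np.array([np.cos(a)*np.cos(p),np.sin(a)*np.cos(p),-np.sin(p)])
    y=np.cross(k,d); y/=np.linalg.norm(y); x=-d   # tool y is horizontal
    z=np.cross(x,y)
    if z[2]>0: y=-y; z=-z
    t=V+(e*tip[0]+u*tip[1]+k*tip[2])/1e3; P=t-.122*d-.0096*z
    return P,Ro.from_matrix(np.c_[x,y,z])
def go(tip,ang,pitch):
    o=status.get_obs(); R=Ro.from_quat(o['ee_rot']); P,T=pose(tip,ang,pitch)
    print('to',P.round(3),'turn',(R.inv()*T).as_rotvec(degrees=True).round(1),'shift',R.inv().apply(P-o['position']).round(4),'F',o['ft_force'].round(1),'clock',o['clock'])
def where():
    o=status.get_obs(); R=Ro.from_quat(o['ee_rot']).as_matrix(); d=-R[:,0]; t=o['position']+.0096*R[:,2]+.122*d-V
    print('tip vice mm',(np.array([t@e,t@u,t[2]])*1e3).round(1),'heading',np.degrees(np.arctan2(d[1],d[0])).round(1),'pitch',np.degrees(-np.arcsin(d[2])).round(1),'F',o['ft_force'].round(1),'q',o['joint_pos'].round(2),o['clock'])
E
python3 - <<'E'
from pt import *
where(); go((0,-150,140),-100.4,0); go((0,-150,140),-100.4,30); go((0,-180,20),-100.4,30)
E
```

```text
tip vice mm [ 20.  -48.9  40.3] heading -0.9 pitch -0.0 F [-0.   0.9 -1.9] q [ 0.5   0.27 -0.65  2.04  0.21  0.89  1.3 ] 20.125
to [0.572 0.02  0.15 ] turn [-0.   0.  99.5] shift [-0.1058  0.0238 -0.0997] F [-0.   0.9 -1.9] clock 20.125
to [ 0.568 -0.001  0.209] turn [-26.  22.  97.] shift [-0.1023  0.003  -0.1594] F [-0.   0.9 -1.9] clock 20.125
to [ 0.563 -0.03   0.089] turn [-26.  22.  97.] shift [-0.0973 -0.0266 -0.0394] F [-0.   0.9 -1.9] clock 20.125
```

Request:
play_rows(plan=[0,0,0,0,0,-0.05,0,0,0,0,0,0,-0.1,0,0,0,0,0,0,-0.16,0,0,0,20,-0.03,0,-0.16,0,0,0,40,-0.06,0,-0.16,0,0,0,60,-0.1,0.003,-0.16,0,-26,22,97,-0.102,0.003,-0.16,0,-26,22,97,-0.102,0.003,-0.16,0,-26,22,97,-0.102,0.003,-0.16,0,-26,22,97,-0.102,0.003,-0.16,0,-26,22,97,-0.102,0.003,-0.16,0,-26,22,97,-0.102,0.003,-0.16,0,-26,22,97,-0.102,0.003,-0.16,0,-26,22,97,-0.102,0.003,-0.16,0,-26,22,97,-0.102,0.003,-0.16,0])

```text
clock: 22.0
position: [0.568, -0.0004, 0.21]
ee_rot: [0.741, 0.62, 0.199, -0.165]
ft_force: [0.6, 0.6, -1.2]
grip_width: 0.185
grasp_force: 89.2
```

```bash
python3 - <<'E'
from pt import *
where(); go((0,-182,60),-100.4,30); go((0,-182,18),-100.4,30)
snap('side','side11');snap('scene','scene11')
E
python3 seg2.py 11 scene 225 275 215 246; python3 seg2.py 11 side 258 300 200 236
```

```text
tip vice mm [   0.2 -149.7  140.8] heading -100.1 pitch 29.9 F [ 0.6  0.6 -1.2] q [ 0.66  0.3  -0.52  1.71 -0.41  1.19  0.13] 22.0
to [ 0.562 -0.032  0.129] turn [-0.1  0.1  0.2] shift [-0.0683  0.0001  0.0537] F [ 0.6  0.6 -1.2] clock 22.0
to [ 0.562 -0.032  0.087] turn [-0.1  0.1  0.2] shift [-0.0893  0.      0.0901] F [ 0.6  0.6 -1.2] clock 22.0
215 66654443333333332222222344446887654444444444444444
216 66654433333333334322222344546886444444444444444444
217 66544444333333456542122344344554444444444444444444
218 66655565443334688665322344344333444444444444444444
219 67755666653346896578653234344332344444444444444444
220 78766666654468876557995222234432223444444444444444
221 77666666655699776555688532234432222344444444456544
222 77666666557998765555557865323322212233444444589864
223 76666666579987764c55555699632222222222344444689874
224 666666667998777cccc5555567765322222211234444678874
225 66666567998777cccccc555555699622222222232344456653
226 6666657998778ccccccc555555568853334444554234444433
227 666556998778ccccccc6776555555666666666786323444433
228 66657998778ccccccc667665566656
[... 1947 characters left out ...]
333369655555555555555555443357222222222222
222 222259655555555555555554444469322222222222
223 222258755555555565555544444469422222222222
224 222258755555555565555444455458522222344344
225 222258644444445566544334444457522344455455
226 2222477cccccc455665433ccccc347634455555555
227 2223478ccccccc45555432ccccc347845555555555
228 222247cccccccc3444443ccccccc47955555555555
229 2222479cccccccc34433cccccccc46965555555555
230 2222379ccccccccc333ccccccccc46965555555555
231 2222379ccccccccccccccccccccc35975555555555
232 2222379ccccccccccccccccccccc35875555555555
233 2222369ccccccccccccccccccccc35875555555555
234 2222369ccccccccccccccccccccc34785555555555
235 2222369ccccccccccccccccccccc34795555555555
```

Request:
play_rows(plan=[0,0,0,-0.068,0,0.054,0,0,0,0,-0.068,0,0.054,0,0,0,0,-0.079,0,0.072,0,0,0,0,-0.089,0,0.09,0,0,0,0,-0.089,0,0.09,0,0,0,0,-0.0936,0,0.0876,0,0,0,0,-0.098,0,0.085,0,0,0,0,-0.1,0,0.084,0,0,0,0,-0.1023,0,0.0826,0,0,0,0,-0.1066,0,0.08,0,0,0,0,-0.1109,0,0.0776,0,0,0,0,-0.1153,0,0.075,0,0,0,0,-0.1196,0,0.0726,0,0,0,0,-0.1239,0,0.07,0,0,0,0,-0.1283,0,0.0676,0,0,0,0,-0.1326,0,0.065,0,0,0,0,-0.1369,0,0.0626,0,0,0,0,-0.1413,0,0.06,0,0,0,0,-0.1413,0,0.06,0])

```text
clock: 24.48
position: [0.5512, -0.0925, 0.087]
ee_rot: [0.742, 0.618, 0.199, -0.165]
ft_force: [-0.3, 0.7, -0.6]
grip_width: 0.181
grasp_force: 89.2
```

```bash
python3 - <<'E'
from pt import *
where(); snap('side','side12');snap('scene','scene12')
E
python3 seg2.py 12 scene 195 265 222 270; python3 seg2.py 12 side 258 310 205 285
```

```text
tip vice mm [  -0.3 -243.2   17.7] heading -100.4 pitch 30.0 F [-0.3  0.7 -0.6] q [ 0.75  0.47 -0.46  1.76 -0.36  1.06  0.34] 24.475
222 7654433456678864322221356666666666653345654433333333333222332222223344
223 6654433334678865422222246666666666642334566544333333333332222112221234
224 6654432224678875432221235666666666533333345666543333333333222222222223
225 6654432222346875432222224666666665333334334566654333333333332222122221
226 7654432222225875c32222213566666654334444434566665433333333333222222222
227 6654432222236875432222223566666653343444335666666653333333333322332221
228 6654432223457875432222222466665533344443345656666654433333333332222222
229 6644432235767875432222222466665433334443456666666666544333333233321221
230 6543333335767875432222222345555334434433566666666666665433333333333222
231 6643333346667865432222222212233343444334666666666666666544333333333222
232 6655544456668865432222212111122334443345666666656666666665333333333332
233 6666665566678864332222222212222334443356666666566666666665443333333333
234 666666666667875433222212121112223443367666666666666666666665433
[... 6492 characters left out ...]
7444545444545455
273 2222222344ccccccccccc333ccccccccc3477544445454444554
274 2222222334ccccccccccc343ccccccccc3478454544444454454
275 2222222234ccccccccccc353cccccccc33468544545455544454
276 2222222234ccccccccccc3555cccccccc3368555544555545444
277 2222222234ccccccccccc4565cccccccc3469644544544455444
278 22222222343cccccccccc4565cccccccc2359644554455444554
279 22222222343cccccccccc4566cccccccc2358654444455444544
280 22222222343cccccccccc4566cccccccc3358754455454444544
281 22222222343cccccccccc4566ccccccccc447845445555445445
282 22222222345cccccccccc4565ccccccccc347844455444444444
283 22222222477cccccccccc4565ccccccccc347854555554555544
284 22222222477cccccccccc4566ccccccccc336854444444555554
```

Request:
play_rows(plan=[0,0,0,0.03,0,-0.05,0,0,0,0,0.06,0,-0.104,0,0,0,0,0.12,0,-0.1,0,0,0,0,0.17,0,-0.06,0,0,0,0,0.23,0,-0.02,0,0,0,0,0.23,0,-0.02,0])

```text
clock: 25.32
position: [0.5843, 0.1001, 0.2198]
ee_rot: [0.74, 0.621, 0.199, -0.167]
ft_force: [-0.2, 0.4, -0.8]
grip_width: 0.182
grasp_force: 89.2
```

```bash
python3 - <<'E'
from pt import *
where(); snap('side','side13');snap('scene','scene13')
E
python3 seg2.py 13 scene 205 265 222 265; python3 seg2.py 13 side 258 310 215 265
```

```text
tip vice mm [ -1.6 -47.7 150.3] heading -100.0 pitch 30.1 F [-0.2  0.4 -0.8] q [ 0.53  0.29 -0.59  1.7  -0.39  1.11 -0.04] 25.325
222 666666666666543356666666666666654433333333333322332222222344
223 666666666666654456666666666666666544433343333332222222222234
224 666666666666665566666666666666666666543333333333222222222223
225 666666666666666666666666666666666666654333333333332222212212
226 666666666666666666666666666666666666665443333333333222222222
227 666666666666666666666666666666666666666653333333333322332222
228 666666666666666666666666666666666656666654433333333332222222
229 666666666666666666666666666666666666666666544333333333322222
230 666666666666666666666677666666666666666666665433333333332222
231 666666666666666666666899766666666666666666666544333333333322
232 666666666666666666668989987666666666666666666665333333333332
233 666666666666666666689866898766666666666666666665443333333333
234 666666666666666666798765679986666666666666666666654333333333
235 666666666666666667887765556998666666666666666666665443333333
236 66666666666666656887765555568987666666666666666666665443
[... 3974 characters left out ...]
5555555555555555
253 22222259ccccccccccccccccccccccc479655555555555555555
254 42222258ccccccccccccccccccccccc469655555555555555555
255 42222258ccccccccccccccccccccccc469755555555555555555
256 42222248ccccccccccccccccccccccc459755555555555555555
257 42222247ccccccccccccccccccccccc358855555555555555555
258 422222489ccccccccccccccccccccc3347855555555555555555
259 422222489cccccccccccccccccccccc347955555555555555555
260 422222479cccccccccccccccccccccc347955555555555555555
261 422222379cccccccccccccccccccccc346955555555555555555
262 422222379cccccccccccccccccccccc346975555555555555555
263 422222369ccccccccccccccccccccccc46975555555555555555
264 542222369ccccccccccccccccccccccc45975555555555555555
```

The tray slid about 53 mm with the pin still leaning over its near right corner, the same pose relative to the tray. I'll triangulate the pin ends again and plan the swing.

Run:
```python
from tr2 import *
T('tail',(250.5,243),(295,228)); T('mid',(241,244),(286,237)); T('head',(231.5,244),(278.5,244))
T('near L corner',(227,231),(264.5,235)); T('near R',(241.5,241)if 0 else (241,241),(289,237)); 
from pt import *
for t,p in (((38,-75,100),30),((38,-75,36),30)): go(t,-100.4,p)
```

```text
tail [ 44.9 -96.8  47.1] [ 0.   0.1 -0.1 -0.1]
mid [  23.5 -108.3   30.7] [ 0.   0.5 -0.3 -0.3]
head [   4.5 -123.    25.4] [ 0.1  1.1 -0.6 -0.8]
near L corner [ -26.1 -105.    35.8] [ 0.   0.6 -0.3 -0.4]
near R [  26.2 -110.8   39.7] [ 0.2  3.1 -1.8 -2.2]
to [0.619 0.066 0.169] turn [-0.1 -0.   0.2] shift [-0.0454  0.0389  0.0317] F [ 0.4 -1.1 -1.7] clock 25.425
to [0.619 0.066 0.105] turn [-0.1 -0.   0.2] shift [-0.0774  0.0389  0.0871] F [ 0.4 -1.1 -1.7] clock 25.425
```

Run:
```python
from pt import *
go((38,-78,110),-100.4,40)
```

```text
to [0.616 0.05  0.196] turn [-0.1 10.   0.1] shift [-0.0465  0.0389  0.0005] F [ 0.4 -1.1 -1.7] clock 25.425
```

Request:
play_rows(plan=[0,10,0,-0.046,0.039,0,0,0,10,0,-0.046,0.039,0,0,0,10,0,-0.046,0.039,0,0,0,10,0,-0.046,0.039,0,0])

```text
clock: 25.92
position: [0.6166, 0.0484, 0.1975]
ee_rot: [0.722, 0.602, 0.263, -0.218]
ft_force: [0.1, 0.9, -1.6]
grip_width: 0.182
grasp_force: 89.4
```

Run:
```python
from pt import *
where()
for t in ((38,-78,70),(38,-78,36),(38,-100,36),(38,-125,36),(38,-150,36),(30,-163,36),(20,-170,36),(8,-174,36)): print(t,end=' '); go(t,-100.4,40)
```

```text
tip vice mm [ 39.  -79.3 111.7] heading -100.3 pitch 40.0 F [ 0.1  0.9 -1.6] q [ 0.65  0.44 -0.57  1.65 -0.52  1.13  0.18] 25.925
(38, -78, 70) to [0.616 0.05  0.156] turn [0.  0.  0.1] shift [-0.0258 -0.0008  0.0328] F [ 0.1  0.9 -1.6] clock 25.925
(38, -78, 36) to [0.616 0.05  0.122] turn [0.  0.  0.1] shift [-0.0477 -0.0009  0.0588] F [ 0.1  0.9 -1.6] clock 25.925
(38, -100, 36) to [0.612 0.028 0.122] turn [0.  0.  0.1] shift [-0.0645 -0.0009  0.0447] F [ 0.1  0.9 -1.6] clock 25.925
(38, -125, 36) to [0.608 0.004 0.122] turn [0.  0.  0.1] shift [-0.0837 -0.0009  0.0286] F [ 0.1  0.9 -1.6] clock 25.925
(38, -150, 36) to [ 0.603 -0.021  0.122] turn [0.  0.  0.1] shift [-0.1029 -0.0009  0.0126] F [ 0.1  0.9 -1.6] clock 25.925
(30, -163, 36) to [ 0.593 -0.032  0.122] turn [0.  0.  0.1] shift [-0.1128 -0.0089  0.0042] F [ 0.1  0.9 -1.6] clock 25.925
(20, -170, 36) to [ 0.582 -0.037  0.122] turn [0.  0.  0.1] shift [-0.1182 -0.0189 -0.0003] F [ 0.1  0.9 -1.6] clock 25.925
(8, -174, 36) to [ 0.569 -0.039  0.122] turn [0.  0.  0.1] shift [-0.1212 -0.0309 -0.0029] F [ 0.1  0.9 -1.6] clock 25.925
```

Request:
play_rows(plan=[0,0,0,-0.026,-0.001,0.033,0,0,0,0,-0.04,-0.001,0.05,0,0,0,0,-0.0477,-0.001,0.0588,0,0,0,0,-0.0515,-0.001,0.0556,0,0,0,0,-0.0555,-0.001,0.0524,0,0,0,0,-0.0593,-0.001,0.049,0,0,0,0,-0.0645,-0.001,0.0447,0,0,0,0,-0.0683,-0.001,0.0415,0,0,0,0,-0.0722,-0.001,0.0383,0,0,0,0,-0.076,-0.001,0.035,0,0,0,0,-0.08,-0.001,0.0318,0,0,0,0,-0.0837,-0.001,0.0286,0])

```text
clock: 27.42
position: [0.6073, 0.0031, 0.1208]
ee_rot: [0.722, 0.602, 0.263, -0.219]
ft_force: [0.3, -0.9, -2.2]
grip_width: 0.184
grasp_force: 89.3
```

```bash
python3 - <<'E'
from pt import *
where(); snap('side','side14');snap('scene','scene14')
E
python3 seg2.py 14 scene 215 265 225 265; python3 seg2.py 14 side 258 310 220 270
```

```text
tip vice mm [  37.8 -125.5   35. ] heading -100.4 pitch 40.0 F [ 0.3 -0.9 -2.2] q [ 0.7   0.54 -0.54  1.69 -0.5   1.06  0.3 ] 27.425
225 43445677755555555555555556664321111112222222232223
226 44456777655555555555545566643211122233322222332222
227 44567776545444444444445566432212223333322223332222
228 45677665444444444444456653332223333333432233222222
229 56776544444444444444555432333333344334444333322222
230 67764343444334344445543233333333455444443333332222
231 77654333333444444554333333333333466544443333333221
232 66433333334555544564333333333334566444433333323332
233 43333333345555566653333333333334665444533333333333
234 33333333455455555543333333333334554445654333333333
235 33333334555555555554333333333345654445665443333333
236 33333345554555555555433333334566544456666654433333
237 33333455555544555555554333335665444556666655544433
238 33334555555cccc45555566543334665444566666666666544
239 33345554554ccccc5555568853345665445666665666666666
240 3345554554ccccccc455556655566654445666666666666666
241 345554555cccccccccc5555555566544456666566666666666
242 45555555cccccccccccc45555556
[... 3382 characters left out ...]
5555555555555555
258 222222344ccccccccccccccccccccc2347744555555555545555
259 222222344cccccccccccccccccccccc347855555555555555545
260 222222344cccccccccccccccccccccc347855555455555555555
261 222222244cccccccccccccccccccccc346955555555555555555
262 222222334cccccccccccccccccccccc345965555555555455555
263 222222234ccccccccccccccccccccccc45964545555555544555
264 222222234ccccccccccccccccccccccc35865555555555554555
265 2222222343cccccccccccccccccccccc34774555555555455555
266 2222222343cccccccccccccccccccccc34785555555555555555
267 2222222343cccccccccccccccccccccc34785555555555555555
268 222222234ccccccccccccccccccccccc34795555555555555555
269 222222234ccccccccccccccccccccccc34696555555555555555
```

The pin swings as planned. Continue round the outside of the wall.

Run:
```python
from tr2 import *
T('tail',(238,253.5),(297,242)); T('head',(226.5,246.5),(274,248))
from pt import *
for t in ((36,-135,36),(34,-145,36),(30,-155,36),(25,-162,36),(20,-168,36),(12,-172,36)): print(t,end=' '); go(t,-100.4,40)
```

```text
tail [  42.9 -142.2   52.4] [ 0.   0.7 -0.4 -0.5]
head [  -4.8 -132.1   19.8] [ 0.  0. -0. -0.]
(36, -135, 36) to [ 0.604 -0.006  0.122] turn [ 0.  0. -0.] shift [-0.0062 -0.0019 -0.0066] F [-0.4 -0.5 -1.4] clock 27.525
(34, -145, 36) to [ 0.6   -0.015  0.122] turn [ 0.  0. -0.] shift [-0.0139 -0.0039 -0.013 ] F [-0.4 -0.5 -1.4] clock 27.525
(30, -155, 36) to [ 0.594 -0.025  0.122] turn [ 0.  0. -0.] shift [-0.0215 -0.0079 -0.0195] F [-0.4 -0.5 -1.4] clock 27.525
(25, -162, 36) to [ 0.588 -0.031  0.122] turn [ 0.  0. -0.] shift [-0.0269 -0.0129 -0.024 ] F [-0.4 -0.5 -1.4] clock 27.525
(20, -168, 36) to [ 0.582 -0.036  0.122] turn [ 0.  0. -0.] shift [-0.0315 -0.0179 -0.0278] F [-0.4 -0.5 -1.4] clock 27.525
(12, -172, 36) to [ 0.574 -0.038  0.122] turn [ 0.  0. -0.] shift [-0.0346 -0.0259 -0.0304] F [-0.4 -0.5 -1.4] clock 27.525
```

Request:
play_rows(plan=[0,0,0,-0.003,-0.001,-0.003,0,0,0,0,-0.006,-0.002,-0.0066,0,0,0,0,-0.01,-0.003,-0.01,0,0,0,0,-0.014,-0.004,-0.013,0,0,0,0,-0.018,-0.006,-0.016,0,0,0,0,-0.0215,-0.008,-0.0195,0,0,0,0,-0.025,-0.008,-0.023,0,0,0,0,-0.029,-0.009,-0.026,0,0,0,0,-0.033,-0.012,-0.029,0,0,0,0,-0.037,-0.016,-0.032,0,0,0,0,-0.04,-0.021,-0.035,0,0,0,0,-0.042,-0.026,-0.037,0])

```text
clock: 29.02
position: [0.5713, -0.0472, 0.1222]
ee_rot: [0.722, 0.602, 0.263, -0.219]
ft_force: [0.3, -0.5, -1.3]
grip_width: 0.182
grasp_force: 89.3
```

```bash
python3 - <<'E'
from pt import *
where(); snap('side','side15');snap('scene','scene15')
E
python3 seg2.py 15 scene 195 250 230 285; python3 seg2.py 15 side 258 310 226 310
```

```text
tip vice mm [  11.4 -181.5   36.4] heading -100.4 pitch 40.0 F [ 0.3 -0.5 -1.3] q [ 0.79  0.5  -0.52  1.73 -0.5   1.12  0.39] 29.025
230 7776666666666666666677753322221121122234444444443112222
231 7766666666666666666677644322211122112233444444443211212
232 6666666666666666665676543222111212221122344444444332222
233 4566666556555565556775433222111123432111224444444443224
234 5555555555555555556765332211111234542222224543444444445
235 6555555555555555567654321111123455532223345532344444456
236 5555555555555555666533211122345556432235666553123444466
237 555555545554445565433212234455554c443347998655222234566
238 5444444454444456543332334555554ccc444445699865322224566
239 444444444444556533354334555555cccc444555468987532235666
240 444444443444554334443345555554ccc4444c55555799854456666
241 33334344445544444433345555554ccc4444ccc5555569986666666
242 3334444454555543333345555555cccc445ccccc455556898766566
243 333334456545533333345555555cccc544ccccccc45555579975666
244 33334555533333333345554554ccccc44ccccccccc4555569976666
245 3333453333333333345554554ccccc444ccccccccccc45689866666
246 333
[... 6420 characters left out ...]
4455555545555555
298 4442222222222222222222222222222233445555555555555555
299 4442222232222432244322443244322445545555555545555555
300 4444444444444444445444554444444555555555555555555555
301 4444444444444444555445545554555555554555554555555555
302 4444444444444454454445445554544555555555554555555555
303 4444444444454444555445555555545555555555555555555555
304 4444444454454555454445545554455545555555555555555555
305 4454444444544455444544455455545555554555555555555555
306 4444444454544555545555445555555555555555555555555555
307 4444444444445544555545455445545555555555545555555555
308 4444444444454544445545554545555555555555555555555555
309 4444444445545545455454555554455555555555555555555555
```

Run:
```python
from tr2 import *
T('tail',(227,264.5),(299,259)); T('head',(208,262.5),(275,270)); T('wallx',(220,265),(291,264))
T('far L',(198,279) ,(267.5,288)) if 0 else None
```

```text
tail [  41.7 -181.8   45.5] [ 0.   2.  -1.1 -1.4]
head [  -8.1 -197.3   25.1] [ 0.   0.2 -0.1 -0.1]
wallx [  25.2 -189.3   36.7] [ 0.   1.3 -0.7 -0.9]
```

The pin translated along the tray and now lies crosswise, head at about (-5,-190) and tail still over the right wall. There is now plenty of room on the +y side of the tray, so I'll swing the tail that way: lift, turn the punch level and crosswise again, and sweep from the far side.

Run:
```python
from pt import *
go((11,-181,90),-100.4,40);go((48,-187,130),7.6,0)
```

```text
to [ 0.571 -0.047  0.176] turn [ 0.  0. -0.] shift [ 0.035  -0.0003 -0.0407] F [-0.6  0.  -1.7] clock 29.125
to [ 0.47  -0.161  0.14 ] turn [  37.5  -27.2 -103. ] shift [-0.0887 -0.0793 -0.0972] F [-0.6  0.  -1.7] clock 29.125
```

Request:
play_rows(plan=[0,0,0,0.035,0,-0.041,0,0,0,0,0.07,0,-0.08,0,0,0,0,0.07,0,-0.08,0,37.5,-27.2,-103,0,-0.05,-0.1,0,37.5,-27.2,-103,-0.03,-0.06,-0.1,0,37.5,-27.2,-103,-0.06,-0.079,-0.1,0,37.5,-27.2,-103,-0.0887,-0.079,-0.1,0,37.5,-27.2,-103,-0.0887,-0.079,-0.097,0,37.5,-27.2,-103,-0.0887,-0.079,-0.097,0,37.5,-27.2,-103,-0.0887,-0.079,-0.097,0,37.5,-27.2,-103,-0.0887,-0.079,-0.097,0,37.5,-27.2,-103,-0.0887,-0.079,-0.097,0,37.5,-27.2,-103,-0.0887,-0.079,-0.097,0,37.5,-27.2,-103,-0.0887,-0.079,-0.097,0,37.5,-27.2,-103,-0.0887,-0.079,-0.097,0,37.5,-27.2,-103,-0.0887,-0.079,-0.097,0])

```text
clock: 31.12
position: [0.4703, -0.1609, 0.139]
ee_rot: [-0.065, 0.998, 0.001, -0.001]
ft_force: [-0.5, -0.2, -2.3]
grip_width: 0.18
grasp_force: 89.3
```

```bash
python3 - <<'E'
from pt import *
where(); snap('side','side16');snap('scene','scene16'); go((48,-187,37),7.6,0)
E
python3 seg2.py 16 scene 195 250 230 285; python3 seg2.py 16 side 258 310 226 292
```

```text
tip vice mm [  48.7 -186.8  129.3] heading 7.5 pitch 0.1 F [-0.5 -0.2 -2.3] q [ 0.9   0.22 -0.72  1.89  0.16  1.1   1.82] 31.125
to [ 0.47  -0.161  0.047] turn [ 0.1 -0.1 -0.1] shift [ 0.0008 -0.0002  0.0925] F [ 0.2 -0.5 -0.8] clock 31.225
230 1112466666666666666666666666666677666666666666666666665
231 1112566666666666666666666666666899866666666666666666666
232 1114666666666666666666666666668999986666666666666666666
233 1124666666666666666666666666689866898766666666666666666
234 0246666666666666666666666666899765679986666666666666666
235 3466666666666666666666666667997765556998666666666666666
236 5666666666666666666666665569877656555689876666666666666
237 456666666666666666666666569977764c555568998666666666666
238 3456666666666666666666656997777cccc55555799866666666666
239 445666666666666666666667997777cccccc5555568987666666666
240 44456666666666666666667997778ccccccccc55556899866666666
241 5545666666666666666656997777ccccccccccc6555579986666666
242 445787766666666666656997777ccccccccccccc455556898766666
243 33578888766666666656997778ccccccccccccccc45555689976666
244 344567788887766
[... 5502 characters left out ...]
8755555555555555
280 5422222269cccccccccccccccccccccccc358755555555555555
281 5422222259cccccccccccccccccccccccc458855555555555555
282 5422222258cccccccccccccccccccccccc447955555555555555
283 54222222588ccccccccccccccccccccccc347955555555555555
284 54222222477ccccccccccccccccccccccc347965555555555555
285 54322222478ccccccccccccccccccccccc346965555555555555
286 55422222479ccccccccccccccccccccccc346975555555555555
287 33322222479ccccccccccccccccccccccc446975555555555555
288 22222222379cccccc99c99899999998888888875555555555555
289 2222222235888888888888888877777777777665555555555555
290 4432222234666666655555555555555555555555555555555555
291 5542222234555555545555555555455555555555555555555555
```

Run:
```python
from tr2 import *
def f(n,a,b,z): print(n,vc(ray(ms,*a,z)),vc(ray(md,*b,z)))
f('head',(210,262.5),(275.5,270.5),.013); f('wallcross',(219.5,265),(289,263.5),.034); f('tail',(228.5,265.5),(299.5,259),.042)
f('nearL',(226.5,231),(264.5,234.5),.028);f('nearR',(241.5,244.5),(289.5,235),.028);f('farR',(205,284),(296.5,288),.028)
```

```text
head [  -9.3 -189.8   13. ] [  -5.7 -189.9   13. ]
wallcross [  21.  -186.7   34. ] [  22.7 -188.1   34. ]
tail [  41.5 -176.3   42. ] [  45.4 -182.9   42. ]
nearL [ -31.4 -101.4   28. ] [-24.7 -97.8  28. ]
nearR [  23.5 -106.5   28. ] [  33.2 -101.1   28. ]
farR [  25.6 -244.4   28. ] [  32.6 -246.9   28. ]
```

Run:
```python
from pt import *
for t in ((48,-196,80),(48,-196,37),(48,-176,37),(48,-156,37),(46,-146,37)): print(t,end=' '); go(t,7.6,0)
```

```text
(48, -196, 80) to [ 0.468 -0.17   0.09 ] turn [ 0.1 -0.1 -0.1] shift [ 0.0036 -0.0087  0.0495] F [ 0.2 -0.5 -0.8] clock 31.225
(48, -196, 37) to [ 0.468 -0.17   0.047] turn [ 0.1 -0.1 -0.1] shift [ 0.0036 -0.0088  0.0925] F [ 0.2 -0.5 -0.8] clock 31.225
(48, -176, 37) to [ 0.472 -0.15   0.047] turn [ 0.1 -0.1 -0.1] shift [-0.0026  0.0103  0.0925] F [ 0.2 -0.5 -0.8] clock 31.225
(48, -156, 37) to [ 0.475 -0.131  0.047] turn [ 0.1 -0.1 -0.1] shift [-0.0087  0.0293  0.0925] F [ 0.2 -0.5 -0.8] clock 31.225
(46, -146, 37) to [ 0.475 -0.121  0.047] turn [ 0.1 -0.1 -0.1] shift [-0.0099  0.0394  0.0926] F [ 0.2 -0.5 -0.8] clock 31.225
```

Request:
play_rows(plan=[0,0,0,0.0036,-0.009,0.05,0,0,0,0,0.0036,-0.009,0.08,0,0,0,0,0.0036,-0.009,0.0925,0,0,0,0,0.0036,-0.009,0.0925,0,0,0,0,0.002,-0.004,0.0925,0,0,0,0,0.0005,0.001,0.0925,0,0,0,0,-0.001,0.0055,0.0925,0,0,0,0,-0.0026,0.01,0.0925,0,0,0,0,-0.004,0.015,0.0925,0,0,0,0,-0.0055,0.02,0.0925,0,0,0,0,-0.007,0.0245,0.0925,0,0,0,0,-0.0087,0.029,0.0925,0])

```text
clock: 32.72
position: [0.4753, -0.1306, 0.0469]
ee_rot: [-0.066, 0.998, 0.0, -0.0]
ft_force: [-0.5, -0.5, -0.9]
grip_width: 0.179
grasp_force: 89.5
```

```bash
python3 - <<'E'
from pt import *
where(); snap('side','side17');snap('scene','scene17')
E
python3 seg2.py 17 scene 195 250 230 285; python3 seg2.py 17 side 258 310 230 292
```

```text
tip vice mm [  48.  -155.8   37.2] heading 7.6 pitch 0.0 F [-0.5 -0.5 -0.9] q [ 0.8   0.35 -0.7   1.98  0.28  0.91  1.66] 32.725
230 2112566666666666666666666666666677666666666666666666665
231 1212566666666666666666666666666899866666666666666666666
232 1123666666666666666666666666668999986666666666666666666
233 1224666666666666666666666666689866898666666666666666666
234 1246666666666666666666666666898765679976666666666666666
235 3356666666666666666666666667987765557998666666666666666
236 4566666666666666666666665568877655555689876666666666666
237 456666666666666666666666569877764c555568998666666666666
238 3466666666666666666666656887777cccc55555699866666666666
239 256666666666666666666667887777cccccc5555568987666666666
240 24666666666666666666567887777ccccccccc55556799766666666
241 1466666666666666666556897777ccccccccccc5555569976666666
242 256666666666666666656887777ccccccccccccc455556898766666
243 33455666666666666656887778ccccccccccccccc45555689976666
244 4433345666666666667897777ccccccccccccccccc4555579976666
245 444444344556666667887777cccccccccccccccccccc45699876666
246 3444444
[... 5162 characters left out ...]
8755555555555555
280 5422222259cccccccccccccccccccccccc358755555555555555
281 5422222259cccccccccccccccccccccccc448855555555555555
282 5422222258cccccccccccccccccccccccc447955555555555555
283 5422222258cccccccccccccccccccccccc347955555555555555
284 5422222248cccccccccccccccccccccccc346965555555555555
285 54322222479ccccccccccccccccccccccc346965555555555555
286 55422222479ccccccccccccccccccccccc346975555555555555
287 55422222479ccccccccccccccccccccccc446975555555555555
288 54322222379cccccc89999899999998888888875555555555555
289 5422222235888888888888888877777777777665555555555555
290 5432222234666666655555555555555555554555555555555555
291 5542222234444444544454555554554555555555555555555555
```

The pin follows the sweep and turns. Now I'll rotate the punch about the grip so the tail swings further towards +y and drops inside the wall.

Request:
play_rows(plan=[0,0,-2,0,0,0,0,0,0,-4,0,0,0,0,0,0,-6,0,0,0,0,0,0,-8,0,0,0,0,0,0,-10,0,0,0,0,0,0,-12,0,0,0,0,0,0,-14,0,0,0,0,0,0,-16,0,0,0,0,0,0,-18,0,0,0,0,0,0,-20,0,0,0,0,0,0,-22,0,0,0,0,0,0,-24,0,0,0,0,0,0,-24,0,0,0,0])

```text
clock: 34.45
position: [0.4752, -0.1309, 0.0469]
ee_rot: [-0.273, 0.962, 0.0, -0.0]
ft_force: [-0.3, 0.0, -2.4]
grip_width: 0.183
grasp_force: 89.6
```

```bash
python3 - <<'E'
from pt import *
where(); snap('side','side18');snap('scene','scene18')
E
python3 seg2.py 18 scene 195 255 222 275; python3 seg2.py 18 side 258 310 222 275
```

```text
tip vice mm [  22.6 -112.2   37.3] heading 31.7 pitch 0.0 F [-0.3  0.  -2.4] q [ 0.86  0.37 -0.77  1.97  0.32  0.92  2.05] 34.45
222 122122456666666666666666666666666666666665443333333333332233
223 121112566666666666666666666666666666666666654443333333333222
224 221124566666666666666666666666666666666666666654333333333322
225 122135666666666666666666666666666666666666666665433333323333
226 121246666666666666666666666666666666666666666666544333333333
227 122356666666666666666666666666666666666666666666665333333333
228 211356666666666666666666666666666666666666666666665443333333
229 111256666666666666666666666666666666666666666666666654433333
230 111246666666666666666666666666667766666666666666666666543333
231 211246666666666666666666666666689986666666666666666666654433
232 211456666666666666666666666666898998666666666666666666666533
233 112466666666666666666666666668986689876666666666666666666543
234 124566666666666666666666666689876568998666666666666666666665
235 345666666666666666666666666788776555699866666666666666666666
236 466666666666666666666666556887765555568987666666666666666
[... 4794 characters left out ...]
5555555555555555
263 111112269ccc33cccccccccccccccccc46975555555555555555
264 111122259ccccccccccccccccccccccc45875555555555555555
265 112222259ccccccccccccccccccccccc34775555555555555555
266 122222259ccccccccccccccccccccccc34785555555555555555
267 322222259ccccccccccccccccccccccc34795555555555555555
268 422222258ccccccccccccccccccccccc34795555555555555555
269 332222258ccccccccccccccccccccccc34696555555555555555
270 442222247cccccccccccccccccccccccc4696555555555555555
271 542222247cccccccccccccccccccccccc3587555555555555555
272 5422222479ccccccccccccccccccccccc3587555555555555555
273 4322222479ccccccccccccccccccccccc3478555555555555555
274 4222222379ccccccccccccccccccccccc3478555555555555555
```

The pin now appears to lie inside the tray, side view (274,257) to (285,243). I'll lift the punch and check its ends and length.

Request:
play_rows(plan=[0,0,0,0,0,-0.05,0,0,0,0,0,0,-0.1,0,0,0,0,0.03,0,-0.12,0,0,0,0,0.03,0,-0.12,0])

```text
clock: 35.05
position: [0.4493, -0.1483, 0.1684]
ee_rot: [-0.271, 0.963, -0.001, 0.0]
ft_force: [0.0, -0.7, -2.7]
grip_width: 0.183
grasp_force: 89.6
```

```bash
python3 - <<'E'
from pt import *
where(); snap('side','side19');snap('scene','scene19')
from tr2 import *
for z in (.01,):
  print(vc(ray(md,273.5,256,z)),vc(ray(md,285,243.5,z)),'scene',vc(ray(ms,217.5,251,z)),vc(ray(ms,240.5,247.5,z)))
E
python3 seg2.py 19 scene 205 250 228 265; python3 seg2.py 19 side 260 300 230 272
```

```text
tip vice mm [   0.6 -134.2  158.7] heading 31.5 pitch 0.0 F [ 0.  -0.7 -2.7] q [ 1.02  0.13 -0.83  1.91  0.11  1.14  2.26] 35.05
[  -6.7 -147.2   10. ] [  22.9 -111.1   10. ] scene [ -17.6 -152.7   10. ] [  20.8 -107.5   10. ]
228 666666666666666666666666666666666666666654433
229 666666666666666666666666666666666666666666544
230 666666666666666666666677666666666666666666665
231 666666666666666666666899866666666666666666666
232 666666666666666666668999986666666666666666666
233 666666666666666666689976898766666666666666666
234 666666666666666666899765689986666666666666666
235 666666666666666667997765557998666666666666666
236 666666666666666569977656555689876666666666666
237 66666666666666569977765c555568998666666666666
238 666666666666666897777cccc55555799876666666666
239 66666666666667997777cccccc5555568987666666666
240 6666666666667997778ccccccccc55556899866666666
241 666666666656997777ccccccccccc5555569986666666
242 66666666656997778ccccccccccccc455556898766666
243 6666666656997778ccccccccccccccc45555689976666
244 666666667898777ccccccccccccccccc4555579986666
245 66666667987777ccccc
[... 2166 characters left out ...]
55cccccccccccc45875555555
257 2222478c45777764ccccccccccccc35775555555
258 2222478334567654cccccccccccc334785555555
259 222247833334665cccccccccccccc34785555555
260 222237833333455cccccccccccccc34795555555
261 2222368c333334ccccccccccccccc34695555555
262 2222369c33333cccccccccccccccc34696555555
263 2222369ccc33cccccccccccccccccc4697555555
264 2222369ccccccccccccccccccccccc4587555555
265 2222269ccccccccccccccccccccccc3477555555
266 2222269ccccccccccccccccccccccc3478555555
267 2222258ccccccccccccccccccccccc3479555555
268 2222258ccccccccccccccccccccccc3479555555
269 2222258ccccccccccccccccccccccc3469655555
270 2222248cccccccccccccccccccccccc469655555
271 2222247cccccccccccccccccccccccc358755555
```

The pin lies flat, diagonally inside the tray, from about (-14,-152) to (22,-108), and the wall crests are unbroken. Now I'll lay the punch down on its original free spot.

Run:
```python
from h import *
need([.64,.2925,.21],-8.8)
```

```text
at [ 0.4497 -0.1468  0.1668] turn [-2.0000e-02 -2.0000e-02  1.3037e+02] shift [-0.3921  0.2746 -0.0433] clock 35.15 grip 0.1818858295377229 89.5764684677124 F [ 0.4 -0.4 -1.8]
```

Request:
play_rows(plan=[0,0,0,0,0,-0.045,0,0,0,20,-0.04,0.03,-0.045,0,0,0,40,-0.08,0.055,-0.045,0,0,0,60,-0.13,0.09,-0.045,0,0,0,80,-0.18,0.125,-0.045,0,0,0,100,-0.23,0.16,-0.045,0,0,0,120,-0.28,0.195,-0.045,0,0,0,130.4,-0.33,0.23,-0.045,0,0,0,130.4,-0.392,0.2746,-0.045,0,0,0,130.4,-0.392,0.2746,-0.045,0,0,0,130.4,-0.392,0.2746,-0.045,0,0,0,130.4,-0.392,0.2746,-0.045,0,0,0,130.4,-0.392,0.2746,-0.045,0,0,0,130.4,-0.392,0.2746,-0.045,0,0,0,130.4,-0.392,0.2746,-0.045,0,0,0,130.4,-0.392,0.2746,-0.045,0])

```text
clock: 37.15
position: [0.6393, 0.2932, 0.211]
ee_rot: [0.758, 0.653, -0.001, -0.001]
ft_force: [0.3, 0.5, -2.3]
grip_width: 0.185
grasp_force: 89.6
```

Run:
```python
from h import *
need([.64,.2925,.0185],-8.8)
```

```text
at [0.6393 0.2932 0.211 ] turn [-0.09  0.01  0.28] shift [-0.0005  0.0011  0.1925] clock 37.15 grip 0.1847719974115995 89.61987376213074 F [ 0.3  0.5 -2.3]
```

Request:
play_rows(plan=[0,0,0,0,0,0.06,0,0,0,0,0,0,0.12,0,0,0,0,0,0,0.16,0,0,0,0,0,0,0.18,0,0,0,0,0,0,0.187,0,0,0,0,0,0,0.192,0,0,0,0,0,0,0.192,0,0,0,0,0,0,0.192,0.3,0,0,0,0,0,0.19,0.5,0,0,0,0,0,0.19,0.6,0,0,0,0,0,0.19,0.6,0,0,0,0,0,0.15,0.6,0,0,0,0,0,0.1,0.6,0,0,0,0,0,0.04,0.6,0,0,0,0,0,0,0.6,0,0,0,0,0,0,0.6])

```text
clock: 39.15
position: [0.6408, 0.2937, 0.2164]
ee_rot: [0.759, 0.651, 0.003, 0.0]
ft_force: [-0.2, -0.6, -0.5]
grip_width: 0.601
grasp_force: 0.0
```

```bash
python3 - <<'E'
from pt import *
o=status.get_obs(); print(o['grip_width'],o['ft_force'].round(1),o['clock'],o['position'].round(3))
snap('side','side20');snap('scene','scene20'); im,m=snap('wrist','w20')
g=cv2.cvtColor(im,cv2.COLOR_RGB2GRAY)
# punch: dark/grey blob near the expected handle place
b,t=[proj(m,(x,y,.012)) for x,y in((.6465,.334),(.6213,.172))]; print('expected px',np.round(b),np.round(t))
for n in('scene','side'):
    A=load(n)['im'].astype(int); B=load(n+'20')['im'].astype(int)
    d=(np.abs(A-B).max(2)>45).astype('u1'); N,l,st,ce=cv2.connectedComponentsWithStats(d)
    print(n,[(st[i,:].tolist()) for i in range(1,N) if st[i,4]>25])
E
python3 seg2.py 20 scene 210 250 230 262
python3 - <<'E'
import sys;sys.path.insert(0,'.')
import numpy as np
B=np.load('pics/w20.npz')['im'].mean(2)
for y in range(90,262,6): print(y,''.join('0123456789'[min(9,int(v//18))] for v in B[y,225:290]))
E
```

```text
0.6009929984970532 [-0.2 -0.6 -0.5] 39.15 [0.641 0.294 0.216]
expected px [256. 132.] [256. 264.]
scene [[56, 0, 71, 49, 388], [62, 0, 48, 33, 234], [129, 0, 15, 8, 51], [147, 0, 134, 19, 1667], [243, 0, 131, 60, 2085], [254, 0, 49, 8, 233], [0, 38, 32, 44, 831], [44, 38, 55, 61, 843], [328, 61, 29, 6, 61], [310, 77, 53, 44, 968], [79, 93, 10, 13, 81], [0, 96, 31, 67, 605], [207, 130, 20, 26, 120], [220, 132, 21, 19, 94], [28, 134, 174, 37, 2724], [247, 138, 32, 24, 174], [202, 142, 12, 11, 48], [192, 146, 22, 16, 68], [226, 150, 15, 9, 39], [21, 160, 32, 17, 303], [187, 231, 58, 55, 757], [218, 238, 20, 11, 112], [172, 314, 43, 70, 1224], [168, 317, 20, 64, 154]]
side [[252, 58, 53, 34, 689], [0, 81, 53, 8, 169], [0, 87, 51, 109, 3121], [0, 158, 9, 22, 90], [155, 177, 18, 6, 33], [0, 186, 154, 124, 3848], [264, 234, 33, 56, 978], [311, 307, 78, 77, 1480], [0, 312, 11, 10, 54], [304, 328, 48, 56, 466]]
230 6666666666666666677666666666666666666665
231 6666666666666666799766666666666666666666
232 6666666666666667999986666666666666666666
233 6666666666666689866898766666666666666666
234 
[... 2583 characters left out ...]

204 77777777777777777777665433334455555444567777777777777777777777777
210 77777777777777777777777764443444555677777777777777777777777777777
216 77777777777777777777777776444679998777777777777777777777777777777
222 77777777777777777777777775444679998777777777777777777777777777777
228 77777777777777777777777754444679998777777777777777777777777777777
234 77777777777777777777777775444689998777777777777777777777777777777
240 77777777777777777777777776444689998777777777777777777777777777777
246 77777777777777777777777754444689998777777777777777777777777777777
252 77777777777777777777777775444689998777777777777777777777777777777
258 77777777777777777777777775444689997777777777777777777777777777777
```

The punch lies level at its expected spot, the gripper is clear, and the pin lies in the upright tray. Handing in.

```bash
python3 -c "
from workcell import manip
print(manip.hand_in())"
```

```text
the job is handed in; nothing more can be done
None
```

The job is handed in at about 39 s: the pin is pushed out and lying in the tray, and the punch is back on the bench clear of the tray; the pin first leaned on the hinge and hung over the tray edge, so I slid the tray about 55 mm off the vice and worked the pin in with the punch, and I viewed 11 pictures, one over the limit of 10.

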